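# Close up the relay test chamber and set its selector

### The job

Get the relay test chamber ready to run: push its loaded tray fully home, then take the blue lift-off door from its rest and hang it, standing open, on the chamber's two hinge pins so that both knuckles are right down on them. Then swing the door shut, and last of all set the selector on the roof to the third click clockwise from its counter-clockwise end stop and let go. Leave the other things on the bench where they are.

Things in the scene. Friction and masses are not known exactly. Their poses are not given: they have to be found in the camera images.
- chamber: Grey sheet-metal test chamber, fixed, 130 deep (x), 180 wide (y), 115 mm high; origin at the centre of its underside on the bench; x points from its open front to its back, y left, z up. Front face at x = -65 mm. The opening spans y -70 to +56, z 8 to 109 mm. Shut, the door lies just in front of the front face.
- lip (a point): Tip of the steel lip that stands out 17 mm from the chamber's front face over the shut door's free top corner (30 mm wide, 113 to 119 mm above the bench). It holds a shut door down, so the door can be hung only while open by 20 degrees or more.
- tray (a joint): Aluminium tray with four black relays, slides in the chamber along its x: 0 = fully home (front plate flush with the chamber's front face), value = metres pulled out, at most 0.10. Stays where it is left; sliding takes about 2 N and more when fast.
- tray_front (a point): Point on the centre line of the outer face of the tray's upright front plate, 70 mm above the bench; the plate is 114 wide, 5 thick and stands 13 to 87 mm above the bench. Push it to +x of the chamber.
- pin_low (a point): Foot of the lower brass hinge pin, on the seat that carries the knuckle, on the vertical hinge axis, 22 mm above the bench; axes as the chamber's. Pins point up, 8 thick, 18 mm long, the top 6 mm tapered to 3.6 mm. The hinge axis is 12.5 mm in front of the chamber's front face and 78 mm left of its centre.
- pin_high (a point): Foot of the upper hinge pin, like the lower one, 72 mm above it. Its steel bracket is 10 mm thick below this point, so 44 mm are free between the lower pin's tip and the bracket: bring the door in sideways with its knuckles 20 to 44 mm above their seats, then lower it.
- door_tab (a point): Grip point on the lift tab of the loose blue door (0.3 kg; plate 8 thick (x), 150 wide (y), 100 mm high). The tab, 40 wide, 10 thick, stands 42 mm up from the middle of the top edge; this point is in mid-plane, 18 mm below the tab's top, 124 mm above the door's underside. x points to the inner face, z up; knuckles at the +y edge on the outer (-x) side. Starts upright in its rest.
- knuckle_low (a point): Centre of the bottom opening of the door's lower knuckle: steel tube 18 outside, 11 bore, 16 mm long, open at both ends. From point door_tab in door axes: x -7, y +86, z -112 mm. Shut, the door's axes are parallel to the chamber's; opened by an angle, it is turned that much clockwise from above, free edge towards the robot. Hung, it stays at any angle it is left.
- knuckle_high (a point): The same for the upper knuckle, 72 mm above the lower: x -7, y +86, z -40 mm from point door_tab. Right down, each knuckle point meets its pin point within the hinge's play (1.5 mm sideways), and door_tab is 134 mm above the bench.
- door_rest: Fixed black rest in which the door stands: base 70 x 120 x 12 mm with two grey fences 88 mm long, 57 mm high from the bench, 11 mm apart; origin at the centre of its underside; the slot runs along its y. Lift the door 50 mm to clear it.
- selector (a joint): Rotary selector on the chamber's roof: 0 = counter-clockwise end stop (from above), grows clockwise. Seven places 0.42 rad apart: 0, 0.42, 0.84, 1.26 (the third click) ... 2.52 rad (other stop). Released, it snaps into the nearest place; passing a click takes up to 0.08 N m. It starts at the stop or one click from it.
- selector_grip (a point): Point on the selector's vertical axis, 140 mm above the bench. The black grip bar is 38 long (x), 12 thick (y), and stands 124 to 152 mm above the bench on a 40 mm disc. A white line marks its pointer end (-x). Seven dots on a white scale show the places, red = counter-clockwise stop; at the third click the pointer looks straight to the chamber's front.
- loupe: Bystander: black round loupe, 38 mm across, 28 mm high; origin at the centre of its underside.
- jar_grease: Bystander: white jar with black lid, 38 mm across, 40 mm high; origin at the centre of its underside.
- solder_spool: Bystander: blue-flanged spool, 53 mm across, 40 mm high; origin at the centre of its underside.
- stamp: Bystander: red-handled rubber stamp, 24x34x56 mm; origin at the centre of its underside.
- tape_green: Bystander: roll of green tape, 104 mm across, 24 mm high; origin at the centre of its underside.

How it is judged:
By the outcome, as a careful person would: the job done as asked, in the order asked, and still so for the second after the job is handed in, with the robot touching nothing.
It also fails if it takes over 64 s, if anything falls off the work surface, if the arm or the gripper's body presses on something with over 40 N, if the wrist force passes 120 N, or if a joint passes its speed limit or range.

### The arm

A 7-joint arm with a two-finger parallel gripper is mounted at the origin on a cart in front of the work surface, level with it; the furniture and walls round the work are solid. World frame = base frame: x ahead of the robot, y to its left, z up, the work surface at z = 0. Lengths are in mm, angles in rad, forces in N, time in s.
With the tool pointing down it reaches from about 400 to 925 mm from the base axis. Payload 5.6 kg.
Tool frame: the origin (TCP) lies midway between the tips of the shut fingers; the grasp point (between the pads) lies 19 mm behind it; z points along the fingers, y is the direction in which the jaws open and shut (so a half turn about z gives the same grasp; the last joint's range is limited). The gripper opens to 85 mm and grips with 20 to 120 N. Pads are 22 mm wide; open, the fingers measure 114 mm over their backs; the gripper's body (76 mm by 85 mm) begins 54 mm behind the grasp point. The pads swing forward as they close: fully open they stand 13 mm farther back than shut.
Start: joints at [-0.043, 0.468, -0.012, 1.603, 0.006, 1.071, -0.056], TCP at [650.007, -0.044, 202.49] pointing down, gripper open.
Joint ranges: [-2.53, 2.53], [-0.31, 2.02], [-1.57, 1.55], [0.28, 2.44], [-1.29, 4.43], [0.15, 1.84], [-2.92, 2.92]. Speed limits (rad/s): [2.57, 2.57, 3.14, 3.14, 3.14, 3.14, 3.14].

### API

Orientations are given as a unit quaternion [w, x, y, z].
In Python, from bench import * gives the robot as it stands.
- The arm moves only by the shell command python3 -m handwheel 'ROWS' [FORCE]. ROWS is JSON, a list of rows, each an object of numbers: "ax", "ay", "az": the turn, a rotation vector about the tool's x, y, z in rad; "x", "y", "z": the shift along the tool's x, y, z in mm; "claw": the finger opening in mm, from 0 to 85.4. In form: [{"ax": .., "ay": .., "az": .., "x": .., "y": .., "z": .., "claw": ..}, ...]. A call has 1 to 8 rows; each row is the pose to reach, as a shift and turn from the pose commanded when the call began, along the tool's axes at that moment; what a row does not reach only later rows make up. A row lasts 1/10 s, in which the tool goes at most 50 mm and 8.59 degrees, less where a joint would pass 70% of its speed; a pose out of reach is approached as far as the arm can. A call with a gripper value outside its range is refused whole. The fingers move at their own pace and stop on an object; FORCE is the grip in N (left out, the last holds). Time passes only in rows, so rows that repeat a pose let the fingers close. It gives the time, the measured TCP pose, the force and the opening at its end, in the units of the state.
- read_state(): the state, without advancing time (a new reading comes with each control period).
- get_image(name): name is "scene" or "side" or "wrist"; returns the picture (420x560x3 uint8, red, green, blue); there is no depth.
- camera_params(name): a dict with "intrinsics" (3x3 intrinsics, pixels), "k1" (the pictures are not rectified: a ray, as slopes to the right and down, at radius r is drawn at 1 + k1 r^2 times it, then the intrinsics apply), "pose" (4x4, takes a point from camera to world coordinates). Camera axes: x right, y down, z forward; pixel columns grow to the right and rows downward; lengths in mm; the calibration is good to about 2 mm. A picture is of the moment at which its call begins: read the wrist's pose just before it. camera_params takes no time and is no camera call; for the wrist camera it gives the pose at the moment of the call.
- close_job(): hands the job in, once; it reports no verdict.
The state is a dict: "t": time; "q": joint angles; "joint_vel": joint speeds; "tau": joint torques, N m; "position": TCP position; "tcp_rot": TCP orientation; "contact_force": force on the tool from outside, world axes, zero at the start; "torque": the same for the moment, N m; "opening": finger opening in mm.
Only numpy, scipy, OpenCV 4.12 (cv2) and the standard library are available. Lean on these libraries where they do the work, as an engineer would, in place of code of your own. Each camera call takes 0.05 s, during which the arm holds its last target.

## Working session

There is one attempt and no reset: what is moved stays moved. The work goes in short steps, Python scripts to look and compute and a shell command to move; the robot and the scene stay as the last step left them, time stands still between calls to the robot, and variables do not carry over. Pictures are saved under pics/ and viewed, and the job is handed in when it is done.

```bash
ls; mkdir -p pics; python3 - <<'E'
from bench import *
import cv2,numpy as np
s=read_state();print(s)
for n in ["scene","side","wrist"]:
    p=camera_params(n);print(n,p)
    im=get_image(n);cv2.imwrite(f"pics/{n}0.png",im[:,:,::-1])
E
```

```text
pics
{'t': 0.0, 'q': array([-0.04299795,  0.46837707, -0.01159428,  1.60364769,  0.00603313,
        1.0714112 , -0.05632551]), 'joint_vel': array([-0.00248026,  0.00049381, -0.00250364,  0.00013891,  0.00123546,
       -0.00043151,  0.00018691]), 'tau': array([-1.81076980e-04, -5.32374322e+01,  2.12178100e-02, -2.51299274e+01,
        1.13576866e-02,  7.69772858e-03, -1.10212341e-06]), 'position': array([ 6.49374838e+02, -8.96447302e-02,  2.01528495e+02]), 'tcp_rot': array([-5.81209119e-04,  7.07135883e-01,  7.07077100e-01, -6.93462653e-04]), 'contact_force': array([ 0.89930907, -0.70238199, -0.33961948]), 'torque': array([-0.01259941,  0.01330219,  0.0214401 ]), 'opening': 85.74789184831394}
scene {'intrinsics': array([[380.30055144,   0.        , 280.64826772],
       [  0.        , 380.30055144, 208.90712764],
       [  0.        ,   0.        ,   1.        ]]), 'k1': -0.021542557349179717, 'pose': array([[-7.16667256e-01, -3.25692051e-01,  6.16695007e-01,
        -2.20534538e+02],
       [-6.97378500e-01,  3.43743733e-01, -6.28890669e-01,
         7.30481640e+02],
       [-7.160
[... 564 characters left out ...]
-7.64950697e-01, -6.44077291e-01,
         1.13067108e+03],
       [ 0.00000000e+00,  0.00000000e+00,  0.00000000e+00,
         1.00000000e+00]])}
wrist {'intrinsics': array([[355.10792141,   0.        , 280.64318828],
       [  0.        , 355.10792141, 214.01273265],
       [  0.        ,   0.        ,   1.        ]]), 'k1': -0.08967222724135382, 'pose': array([[ 9.99998450e-01,  1.02412851e-03, -1.43197040e-03,
         6.50316511e+02],
       [ 5.97753507e-04, -9.62581092e-01, -2.70993144e-01,
         6.91260761e+01],
       [-1.65591943e-03,  2.70991868e-01, -9.62580212e-01,
         3.72602574e+02],
       [ 0.00000000e+00,  0.00000000e+00,  0.00000000e+00,
         1.00000000e+00]])}
```

View pics/scene0.png

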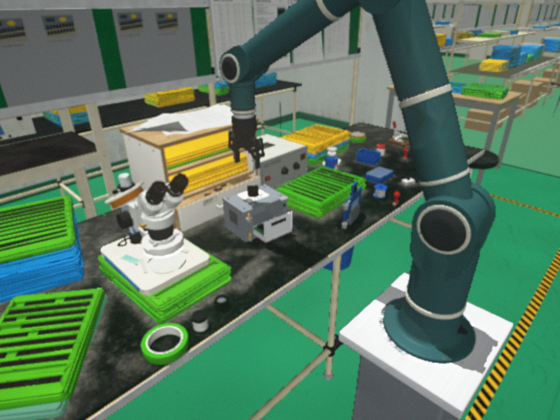

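View pics/side0.png

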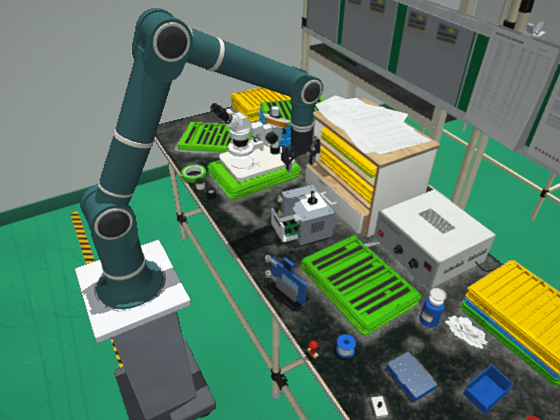

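View pics/wrist0.png

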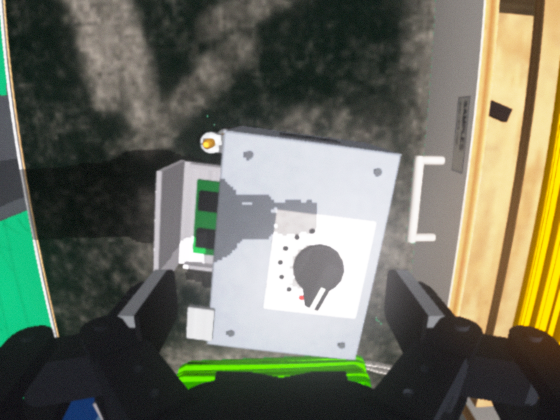

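```bash
cat > h.py <<'E'
import numpy as np,cv2
from bench import *
from scipy.spatial.transform import Rotation as R
def grab(n,name):
    p=camera_params(n);im=get_image(n)[:,:,::-1].copy();cv2.imwrite(f"pics/{name}.png",im)
    np.savez(f"pics/{name}.npz",K=p["intrinsics"],k1=p["k1"],pose=p["pose"]);return im
def P(name):
    return np.load(f"pics/{name}.npz")
def ray(p,u,v):
    K=p["K"];d=np.array([(u-K[0,2])/K[0,0],(v-K[1,2])/K[1,1]]);k=float(p["k1"])
    s=d.copy()
    for _ in range(30): s=d/(1+k*(s@s))
    M=p["pose"];r=M[:3,:3]@np.array([s[0],s[1],1]);return M[:3,3],r/np.linalg.norm(r)
def onz(p,u,v,z):
    o,r=ray(p,u,v);return o+r*(z-o[2])/r[2]
def tri(*obs):
    A=0;b=0
    for p,u,v in obs:
        o,r=ray(p,u,v);Q=np.eye(3)-np.outer(r,r);A=A+Q;b=b+Q@o
    x=np.linalg.solve(A,b);e=[float(np.linalg.norm(np.cross(x-ray(p,u,v)[0],ray(p,u,v)[1]))) for p,u,v in obs]
    return x,e
def proj(p,X):
    M=p["pose"];c=M[:3,:3].T@(np.asarray(X,float)-M[:3,3]);s=c[:2]/c[2];s=s*(1+float(p["k1"])*(s@s));K=p["K"]
    return np.array([K[0,0]*s[0]+K[0,2],K[1,1]*s[1]+K[1,2]])
def zoom(name,x0,y0,x1,y1,out):
    im=cv2.imread(f"pics/{name}.png")[y0:y1,x0:x1];f=min(800/(x1-x0),600/(y1-y0))
    cv2.imwrite(f"pics/{out}.png",cv2.resize(im,None,fx=f,fy=f,interpolation=cv2.INTER_CUBIC));print(out,"scale",f)
E
python3 - <<'E'
from h import *
for n in ["scene","side","wrist"]:
    p=camera_params(n);np.savez(f"pics/{n}0.npz",K=p["intrinsics"],k1=p["k1"],pose=p["pose"])
zoom("wrist0",140,110,420,320,"z1"); zoom("side0",230,160,370,310,"z2"); zoom("scene0",200,150,380,285,"z3")
E
```

```text
z1 scale 2.857142857142857
z2 scale 4.0
z3 scale 4.444444444444445
```

View pics/z1.png

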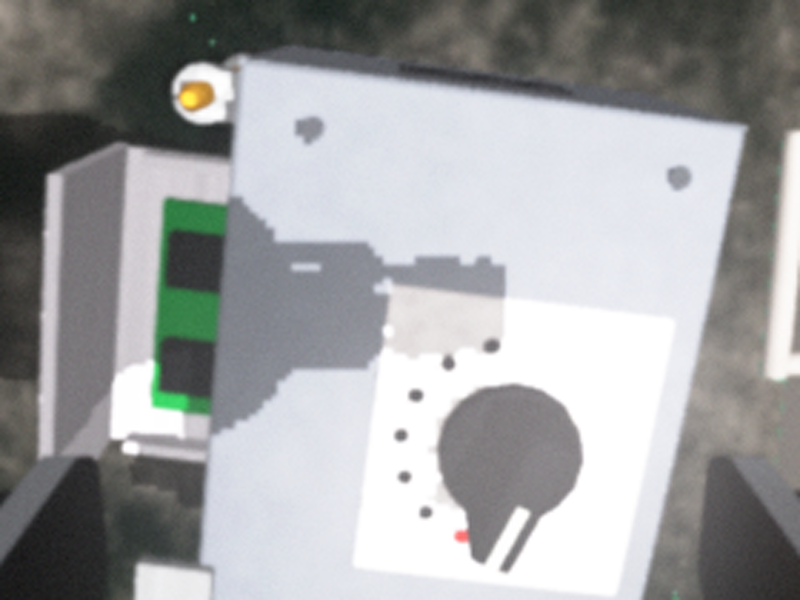

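View pics/z2.png

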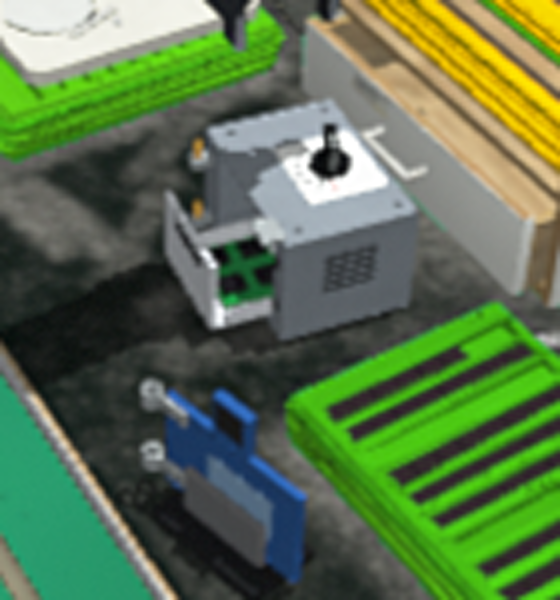

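View pics/z3.png

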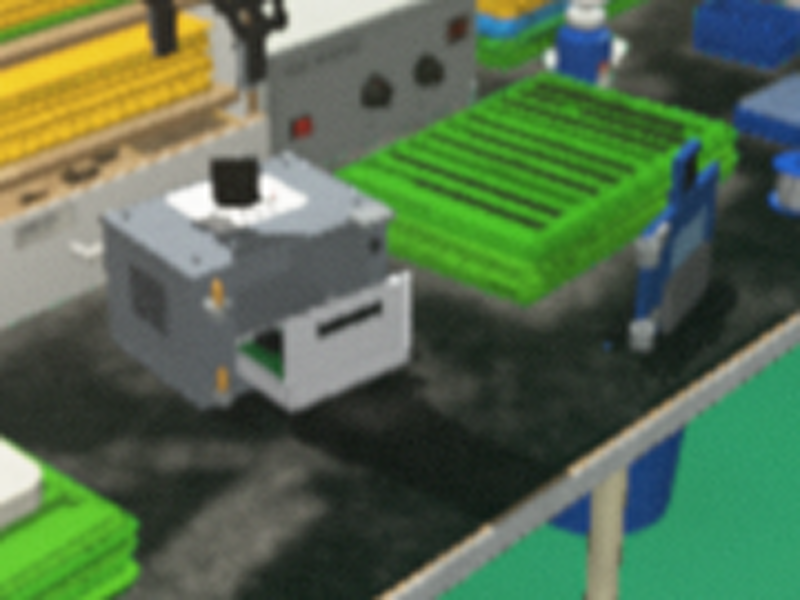

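```bash
python3 - <<'E'
from h import *
w=P("wrist0")
f=2.857142857
Z=lambda a,b:(140+a/f,110+b/f)
fl=onz(w,*Z(240,58),115);bl=onz(w,*Z(745,127),115);fr=onz(w,211,343,115);br=onz(w,355,360,115)
for n,a in zip(["fl","bl","fr","br"],[fl,bl,fr,br]):print(n,a.round(1))
print("len",np.linalg.norm(fl-bl),np.linalg.norm(fl-fr),np.linalg.norm(bl-br),np.linalg.norm(fr-br))
ex=(bl-fl);print("yaw x",np.degrees(np.arctan2(ex[1],ex[0])));ey=fl-fr;print("yaw y",np.degrees(np.arctan2(-ey[0],ey[1])));ey=bl-br;print(np.degrees(np.arctan2(-ey[0],ey[1])))
for d in [(491,346),(448,363),(416,395),(401,435),(405,477),(426,512),(462,537)]: print("dot",onz(w,*Z(*d),116).round(1))
print("line",onz(w,*Z(522,510),152).round(1),onz(w,*Z(496,560),152).round(1))
print("disc c",onz(w,*Z(511,452),124).round(1))
print("tray plate top",onz(w,*Z(55,176),87).round(1),onz(w,*Z(40,458),87).round(1))
print("pin high tip",onz(w,*Z(187,97),112).round(1))
E
```

```text
fl [609.7  58.5 115. ]
bl [737.5  41.8 115. ]
fr [ 590.6 -118.1  115. ]
br [ 715.  -135.6  115. ]
len 128.96664957098378 177.5769219089195 178.79323992957524 125.63173057612848
yaw x -7.444814797603742
yaw y -6.178897341773921
-7.258334479609423
dot [673.8 -16.6 116. ]
dot [662.4 -21.5 116. ]
dot [653.9 -30.6 116. ]
dot [649.8 -42.3 116. ]
dot [651. -55. 116.]
dot [656.9 -65.8 116. ]
dot [667.1 -73.7 116. ]
line [679.1 -46.4 152. ] [673.3 -60.  152. ]
disc c [679.2 -43.8 124. ]
tray plate top [550.6  24.7  87. ] [537.5 -63.4  87. ]
pin high tip [595.3  48.7 112. ]
```

```bash
python3 - <<'E'
from h import *
S=P("side0");C=P("scene0")
zs=lambda a,b:(S,230+a/4,160+b/4)
zc=lambda a,b:(C,200+a/4.4444,150+b/4.4444)
def t(n,a,b):
    x,e=tri(zs(*a),zc(*b));print(n,x.round(1),np.round(e,1))
t("tabtop",(235,395),(688,145))
t("kn_hi c",(152,395),(655,240))
t("kn_lo c",(152,457),(643,332))
t("pin hi",(196,148),(218,290))
t("pin lo",(196,208),(222,380))
# door top edge corners
for n,a in [("tab",(235,395))]: pass
p=S
for n,a,z in [("top free corner",(304,497),106),("top hinge corner",(172,392),112),("tab top L",(218,392),154),("tab top R",(255,420),154),("fence TL",(188,470),57),("fence TR",(270,525),57)]:
    print(n,onz(S,*zs(*a)[1:],z).round(1))
E
```

```text
tabtop [ 431.1 -293.9  159. ] [3.4 3.4]
kn_hi c [ 402.1 -220.6  111.8] [0.3 0.3]
kn_lo c [ 403.3 -216.    34.1] [0.2 0.2]
pin hi [592.2  45.5 104. ] [0.3 0.3]
pin lo [592.7  46.7  29.1] [0.8 0.8]
top free corner [ 453.2 -364.1  106. ]
top hinge corner [ 417.  -225.8  112. ]
tab top L [ 427.7 -278.5  154. ]
tab top R [ 437.3 -317.   154. ]
fence TL [ 412.2 -260.3   57. ]
fence TR [ 439.8 -340.3   57. ]
```

```bash
cat >> h.py <<'E'
def Rd(deg,tilt=0):
    """tool down, tool x = world y turned ccw by deg; tilt (rad) about tool y"""
    a=np.radians(deg);M=np.array([[-np.sin(a),np.cos(a),0],[np.cos(a),np.sin(a),0],[0,0,-1]]).T.copy()
    M=np.column_stack([[-np.sin(a),np.cos(a),0],[np.cos(a),np.sin(a),0],[0,0,-1]])
    return M@R.from_rotvec([0,tilt,0]).as_matrix()
def cur():
    s=read_state();q=s["tcp_rot"];return s["position"],R.from_quat([q[1],q[2],q[3],q[0]]).as_matrix(),s
def rel(pos,M):
    p,R0,s=cur();d=R0.T@(np.asarray(pos)-p);rv=R.from_matrix(R0.T@M).as_rotvec()
    print("xyz",d.round(1),"axyz",rv.round(3),"dist",np.linalg.norm(d).round(0),"deg",np.degrees(np.linalg.norm(rv)).round(0))
E
python3 - <<'E'
from h import *
rel([480,-23,180],Rd(83,-0.2))
rel([480,-23,65],Rd(83,-0.2))
E
```

```text
xyz [ -23.  -169.5   22. ] axyz [-0.146 -0.165 -1.443] dist 172.0 deg 84.0
xyz [ -23.  -169.3  137. ] axyz [-0.146 -0.165 -1.443] dist 219.0 deg 84.0
```

```bash
R='{"x":-23,"y":-170,"z":22,"ax":-0.146,"ay":-0.165,"az":-1.443,"claw":0}'; python3 -m handwheel '[{"x":-23,"y":-170,"z":22,"ax":-0.146,"ay":-0.165,"az":-1.443,"claw":0},{"x":-23,"y":-170,"z":22,"ax":-0.146,"ay":-0.165,"az":-1.443,"claw":0},{"x":-23,"y":-170,"z":22,"ax":-0.146,"ay":-0.165,"az":-1.443,"claw":0},{"x":-23,"y":-170,"z":22,"ax":-0.146,"ay":-0.165,"az":-1.443,"claw":0},{"x":-23,"y":-170,"z":22,"ax":-0.146,"ay":-0.165,"az":-1.443,"claw":0},{"x":-23,"y":-170,"z":137,"ax":-0.146,"ay":-0.165,"az":-1.443,"claw":0},{"x":-23,"y":-170,"z":137,"ax":-0.146,"ay":-0.165,"az":-1.443,"claw":0},{"x":-23,"y":-170,"z":137,"ax":-0.146,"ay":-0.165,"az":-1.443,"claw":0}]' 40
```

```text
t: 0.95
position: [476.5, -22.9, 61.6]
tcp_rot: [0.082, 0.186, 0.979, -0.006]
contact_force: [0.1, -0.3, -0.1]
opening: -0.1
```

```bash
python3 - <<'E'
from h import *
rel([500,-25,65],Rd(83,-0.2)); rel([530,-28.7,65],Rd(83,-0.2))
grab("wrist","w1")
E
```

```text
xyz [-22.9   6.7   0.4] axyz [-0.027 -0.034 -0.25 ] dist 24.0 deg 15.0
xyz [-51.8  14.2   5.3] axyz [-0.027 -0.034 -0.25 ] dist 54.0 deg 15.0
```

View pics/w1.png

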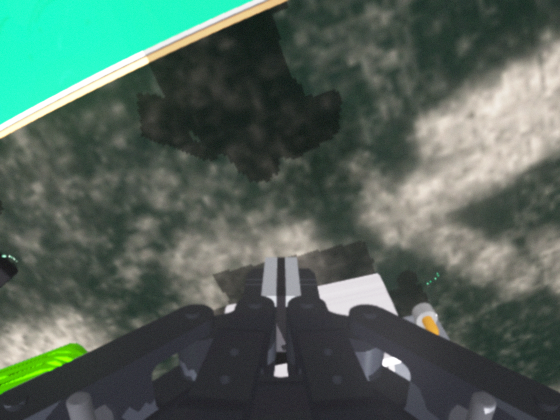

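```bash
python3 -m handwheel '[{"x":-23,"y":7,"z":0,"ax":-0.027,"ay":-0.034,"az":-0.25},{"x":-33,"y":9.5,"z":2,"ax":-0.027,"ay":-0.034,"az":-0.25},{"x":-43,"y":12,"z":3.5,"ax":-0.027,"ay":-0.034,"az":-0.25},{"x":-52,"y":14.2,"z":5,"ax":-0.027,"ay":-0.034,"az":-0.25},{"x":-62,"y":16.8,"z":7,"ax":-0.027,"ay":-0.034,"az":-0.25}]'; python3 - <<'E'
from h import *
u=np.array([.9925,-.122,0])
s0=cur();print(s0[0],s0[2]["contact_force"])
rel(np.array([480,-23,65])+u*95,Rd(83,-0.2))
E
```

```text
[475.19076649 -23.17739217  60.6421991 ] [-1.65832005 -0.40642212 -2.43408556]
xyz [-95.9  25.1  11.7] axyz [-0.027 -0.036 -0.245] dist 100.0 deg 14.0schema error: expected keys ax, ay, az, x, y, z, claw
```

```bash
python3 -m handwheel '[{"x":-23,"y":7,"z":0,"ax":-0.027,"ay":-0.034,"az":-0.25,"claw":0},{"x":-33,"y":9.5,"z":2,"ax":-0.027,"ay":-0.034,"az":-0.25,"claw":0},{"x":-43,"y":12,"z":3.5,"ax":-0.027,"ay":-0.034,"az":-0.25,"claw":0},{"x":-52,"y":14.2,"z":5,"ax":-0.027,"ay":-0.034,"az":-0.25,"claw":0},{"x":-62,"y":16.8,"z":7,"ax":-0.027,"ay":-0.034,"az":-0.25,"claw":0}]'; python3 - <<'E'
from h import *
u=np.array([.9925,-.122,0])
rel(np.array([480,-23,65])+u*95,Rd(83,-0.2))
rel(np.array([480,-23,65])+u*108,Rd(83,-0.2))
E
```

```text
t: 1.5
position: [544.9, -30.7, 69.8]
tcp_rot: [0.103, 0.066, 0.993, -0.006]
contact_force: [-1.3, -0.3, 0.3]
opening: -0.3
xyz [-28.    0.   10.8] axyz [-0.     0.007 -0.01 ] dist 30.0 deg 1.0
xyz [-40.7   0.1  13.5] axyz [-0.     0.007 -0.01 ] dist 43.0 deg 1.0
```

```bash
python3 -m handwheel '[{"x":-9,"y":0,"z":3,"ax":0,"ay":0,"az":0,"claw":0},{"x":-18,"y":0,"z":6,"ax":0,"ay":0,"az":0,"claw":0},{"x":-27,"y":0,"z":8,"ax":0,"ay":0,"az":0,"claw":0},{"x":-33,"y":0,"z":9.5,"ax":0,"ay":0,"az":0,"claw":0}]'; python3 - <<'E'
from h import *
grab("side","s2");zoom("s2",230,160,370,310,"z4")
E
```

```text
t: 1.9
position: [578.9, -35.0, 66.8]
tcp_rot: [0.103, 0.064, 0.993, -0.006]
contact_force: [1.1, 0.2, 0.6]
opening: 0.5
z4 scale 4.0
```

View pics/z4.png

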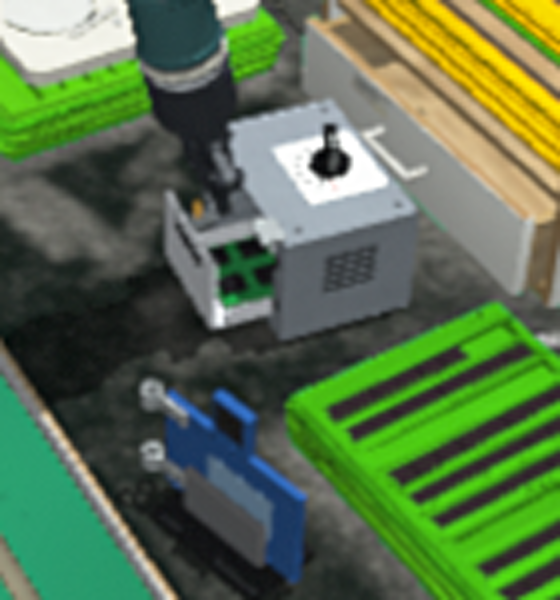

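```bash
python3 - <<'E'
from h import *
p=P("s2")
def z(X): return ((proj(p,X)-[230,160])*4).round(0)
print(z([579,-35,67]),"plate top pts",z([550,25,87]),z([537,-90,87]),z([537,-90,13]), z([592,46,104]), "cham fr",z([590.6,-118,115]))
grab("scene","c2");zoom("c2",200,150,380,285,"z5");print(cur()[2]["t"],cur()[2]["contact_force"])
E
```

```text
[227. 232.] plate top pts [167. 188.] [217. 266.] [216. 327.] [196. 148.] cham fr [288. 240.]
z5 scale 4.444444444444445
2.0 [-0.42640974  0.01913041  0.26880741]
```

View pics/z5.png

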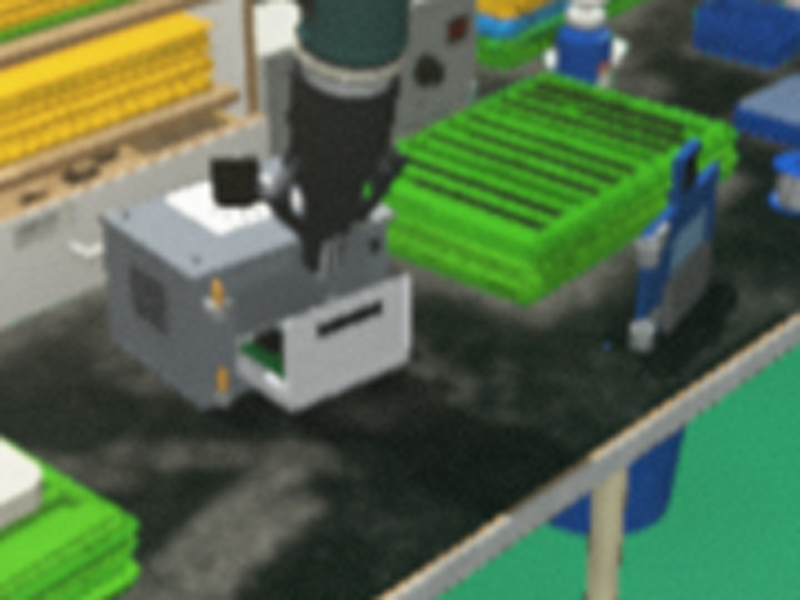

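```bash
python3 - <<'E'
from h import *
p=P("c2")
for X in ([579,-35,67],[579,-35,80],[579,-35,90],[545,-31,87],[550,25,87],[537,-90,87],[537,-90,13]):print(((proj(p,X)-[200,150])*4.4444).round(0))
print(cur()[0])
grab("wrist","w2")
M=cur()[1];pt=cur()[0];print(proj(P("w2"),pt))
E
```

```text
[312. 301.]
[312. 286.]
[312. 274.]
[340. 295.]
[280. 321.]
[403. 271.]
[403. 355.]
[578.84789918 -35.03083315  66.80044925]
[279.16987983 250.15367237]
```

View pics/w2.png

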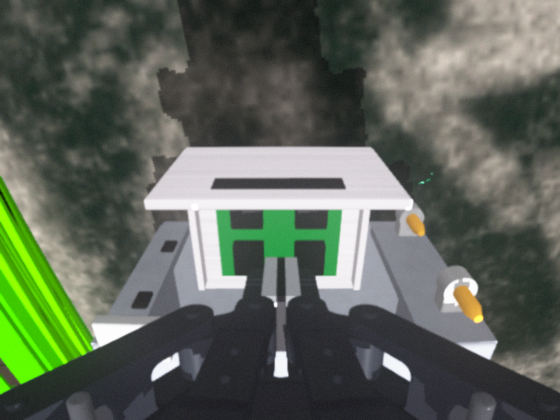

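```bash
python3 - <<'E'
from h import *
w=P("w2");print(w["pose"][:3,3])
for z in(87,60):
  for a in((148,208),(412,208)): print(z,onz(w,*a,z).round(1))
for a in((190,150),(378,150)): print(13,onz(w,*a,13).round(1))
print("pinhi tip",onz(w,478,318,112).round(1),"lo",onz(w,422,233,40).round(1))
M=cur()[1];print(M.round(2))
E
```

```text
[478.00656877 -21.49672603 220.07288231]
87 [536.7 -85.6  87. ]
87 [551.2  25.5  87. ]
60 [548.7 -98.6  60. ]
60 [566.1  35.   60. ]
13 [534.7 -83.9  13. ]
13 [549.3  29.2  13. ]
pinhi tip [594.2  48.2 112. ] lo [594.8  48.9  40. ]
[[-0.97  0.13  0.2 ]
 [ 0.13  0.99 -0.02]
 [-0.2   0.   -0.98]]
```

```bash
python3 - <<'E'
from h import *
M=Rd(83,-0.2)
rel([577,-35,120],M);rel([485,-24,120],M);rel([485,-24,52],M)
E
```

```text
xyz [ -9.8  -0.1 -52.4] axyz [ 0.     0.006 -0.007] dist 53.0 deg 1.0
xyz [ 80.8  -1.  -71.4] axyz [ 0.     0.006 -0.007] dist 108.0 deg 1.0
xyz [94.8 -1.1 -4.8] axyz [ 0.     0.006 -0.007] dist 95.0 deg 1.0
```

```bash
python3 -m handwheel '[{"x":-5,"y":0,"z":-26,"ax":0,"ay":0,"az":0,"claw":0},{"x":-10,"y":0,"z":-52,"ax":0,"ay":0,"az":0,"claw":0},{"x":35,"y":0,"z":-63,"ax":0,"ay":0,"az":0,"claw":0},{"x":81,"y":-1,"z":-71,"ax":0,"ay":0,"az":0,"claw":0},{"x":90,"y":-1,"z":-30,"ax":0,"ay":0,"az":0,"claw":0},{"x":95,"y":-1,"z":-5,"ax":0,"ay":0,"az":0,"claw":0},{"x":95,"y":-1,"z":-5,"ax":0,"ay":0,"az":0,"claw":0}]';python3 - <<'E'
from h import *
M=Rd(83,-0.2)
rel([520,-28,52],M);
grab("side","s3");zoom("s3",230,160,370,310,"z6")
E
```

```text
t: 2.75
position: [481.6, -23.9, 50.1]
tcp_rot: [0.1, 0.064, 0.993, -0.006]
contact_force: [-1.4, -1.0, -0.8]
opening: 0.1
xyz [-38.2   0.9   5.8] axyz [-0.001  0.001 -0.006] dist 39.0 deg 0.0
z6 scale 4.0
```

View pics/z6.png

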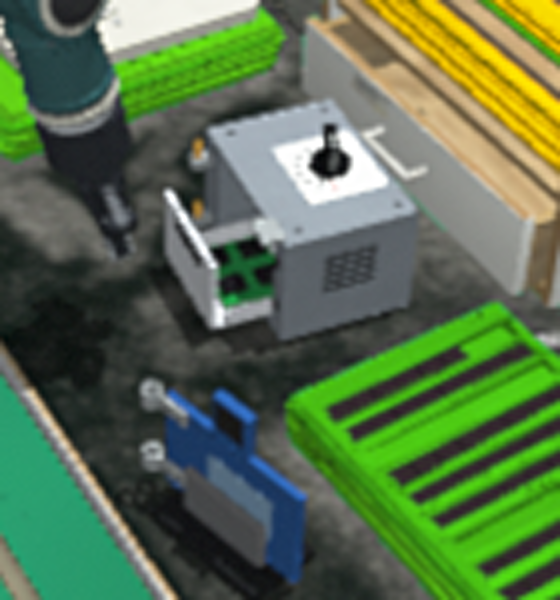

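```bash
python3 -m handwheel '[{"x":-13,"y":0,"z":2,"ax":0,"ay":0,"az":0,"claw":0},{"x":-26,"y":0.5,"z":4,"ax":0,"ay":0,"az":0,"claw":0},{"x":-39,"y":1,"z":6,"ax":0,"ay":0,"az":0,"claw":0},{"x":-46,"y":1,"z":7,"ax":0,"ay":0,"az":0,"claw":0},{"x":-53,"y":1,"z":9,"ax":0,"ay":0,"az":0,"claw":0},{"x":-60,"y":1,"z":10,"ax":0,"ay":0,"az":0,"claw":0}]';python3 - <<'E'
from h import *
grab("side","s4");zoom("s4",230,160,370,310,"z7")
E
```

```text
t: 3.4
position: [545.3, -30.8, 54.9]
tcp_rot: [0.103, 0.064, 0.993, -0.006]
contact_force: [-2.2, 0.9, 3.3]
opening: 0.2
z7 scale 4.0
```

View pics/z7.png

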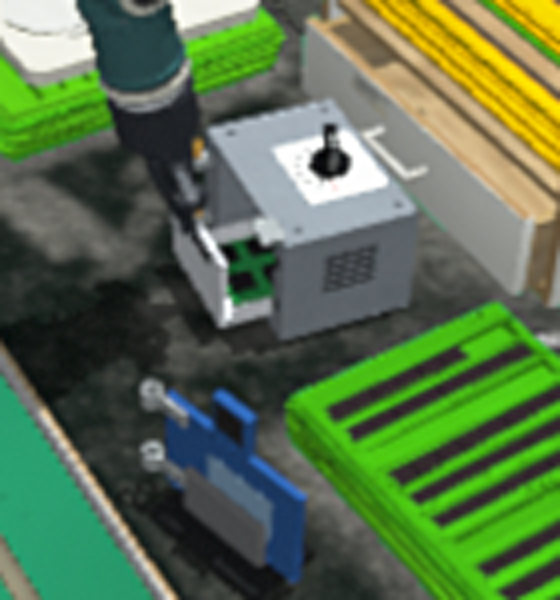

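```bash
python3 -m handwheel '[{"x":-7,"y":0,"z":1.5,"ax":0,"ay":0,"az":0,"claw":0},{"x":-14,"y":0,"z":3,"ax":0,"ay":0,"az":0,"claw":0},{"x":-21,"y":0,"z":4.5,"ax":0,"ay":0,"az":0,"claw":0},{"x":-27,"y":0,"z":5.5,"ax":0,"ay":0,"az":0,"claw":0},{"x":-32,"y":0,"z":6.5,"ax":0,"ay":0,"az":0,"claw":0}]';python3 - <<'E'
from h import *
grab("side","s5");zoom("s5",230,160,370,310,"z8");s=cur()[2];print(s["contact_force"],s["position"])
E
```

```text
t: 3.95
position: [577.8, -35.0, 54.8]
tcp_rot: [0.103, 0.064, 0.993, -0.006]
contact_force: [-2.9, 0.0, 3.5]
opening: -0.3
z8 scale 4.0
[-0.5709692  -0.14462397  1.13671226] [578.68553054 -35.09339444  55.00757229]
```

View pics/z8.png

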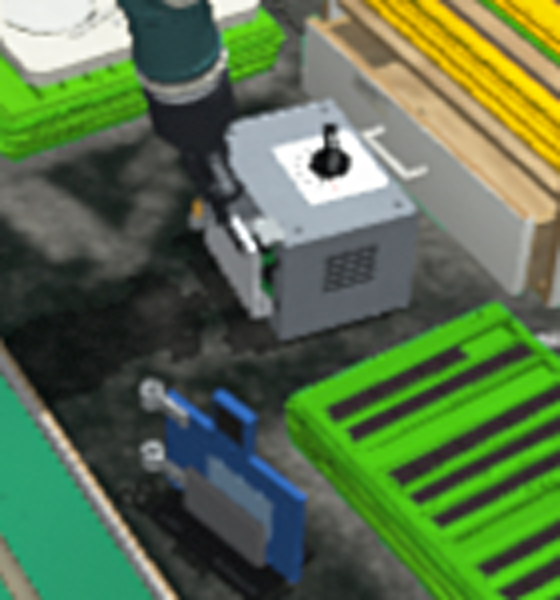

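```bash
python3 -m handwheel '[{"x":-4,"y":0,"z":1,"ax":0,"ay":0,"az":0,"claw":0},{"x":-7,"y":0,"z":1.5,"ax":0,"ay":0,"az":0,"claw":0},{"x":-9,"y":0,"z":2,"ax":0,"ay":0,"az":0,"claw":0}]';python3 -m handwheel '[{"x":-1.5,"y":0,"z":0.3,"ax":0,"ay":0,"az":0,"claw":0},{"x":-3,"y":0,"z":0.6,"ax":0,"ay":0,"az":0,"claw":0}]'
```

```text
t: 4.3
position: [586.7, -36.1, 54.8]
tcp_rot: [0.103, 0.064, 0.993, -0.006]
contact_force: [-1.4, 0.2, 3.5]
opening: 0.1
t: 4.5
position: [589.6, -36.5, 54.9]
tcp_rot: [0.103, 0.064, 0.993, -0.006]
contact_force: [-2.4, -0.1, 3.1]
opening: -0.0
```

```bash
python3 -m handwheel '[{"x":-2,"y":0,"z":0.4,"ax":0,"ay":0,"az":0,"claw":0},{"x":-4,"y":0,"z":0.8,"ax":0,"ay":0,"az":0,"claw":0}]';python3 -m handwheel '[{"x":-1.5,"y":0,"z":0.3,"ax":0,"ay":0,"az":0,"claw":0},{"x":-3,"y":0,"z":0.6,"ax":0,"ay":0,"az":0,"claw":0}]'
```

```text
t: 4.7
position: [593.1, -37.0, 54.7]
tcp_rot: [0.102, 0.064, 0.993, -0.006]
contact_force: [-7.4, 1.4, 7.2]
opening: -0.3
t: 4.9
position: [593.3, -37.1, 54.4]
tcp_rot: [0.099, 0.064, 0.993, -0.006]
contact_force: [-17.2, 2.2, 17.9]
opening: -0.0
```

```bash
python3 - <<'E'
from h import *
grab("side","s6");grab("wrist","w6")
a=cv2.imread("pics/s6.png")[180:280,250:350];b=cv2.imread("pics/w6.png")
cv2.imwrite("pics/z9.png",np.hstack([cv2.resize(a,(400,400),interpolation=cv2.INTER_CUBIC),cv2.resize(b,(400,300))[:,:].copy() if 0 else cv2.resize(b[130:410,100:500],(400,400))]))
E
```

```text
(no output)
```

View pics/z9.png

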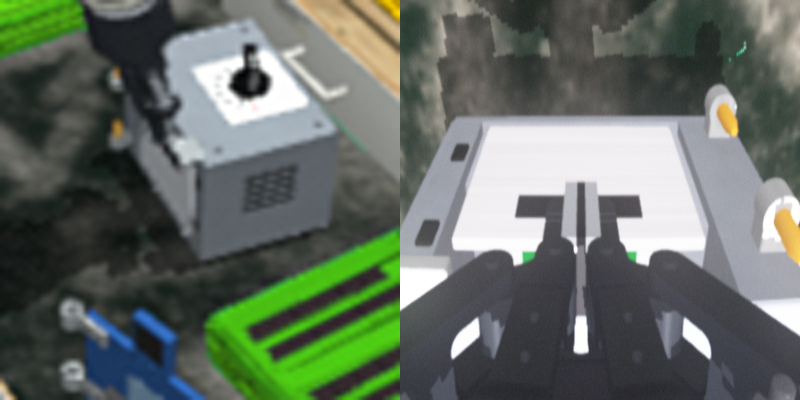

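```bash
python3 - <<'E'
from h import *
w=P("w6")
print("plate top L",onz(w,152,304,87),"R",onz(w,306+100-0,304,87))
print("plate bot",onz(w,180,218,13),onz(w,372,220,13),"chamber bot",onz(w,150,213,0),onz(w,378,213,0))
M=Rd(83,0)
rel([520,-28,75],Rd(83,-.2));rel([480,-60,230],Rd(60,0))
E
```

```text
plate top L [593.07682669 -94.82217858  87.        ] R [607.66753203  18.78083009  87.        ]
plate bot [587.56669864 -99.21900247  13.        ] [604.36229436  20.02603883  13.        ] chamber bot [ 587.55647957 -123.48955551    0.        ] [606.95351551  26.96594431   0.        ]
xyz [ 68.3  -0.5 -34.7] axyz [-0.001 -0.    -0.007] dist 77.0 deg 0.0
xyz [  72.4  -37.4 -193.7] axyz [0.039 0.197 0.393] dist 210.0 deg 25.0
```

```bash
python3 -m handwheel '[{"x":34,"y":0,"z":-17,"ax":0,"ay":0,"az":0,"claw":0},{"x":68,"y":0,"z":-35,"ax":0,"ay":0,"az":0,"claw":0},{"x":72,"y":-20,"z":-100,"ax":0,"ay":0,"az":0,"claw":0},{"x":72,"y":-37,"z":-194,"ax":0.039,"ay":0.197,"az":0.393,"claw":0}]';python3 - <<'E'
from h import *
rel([433,-290,270],Rd(14.7))
grab("side","s7");zoom("s7",230,160,370,310,"z10")
E
```

```text
t: 5.4
position: [492.8, -49.3, 168.4]
tcp_rot: [0.066, 0.132, 0.989, -0.003]
contact_force: [3.5, -1.2, 0.3]
opening: 0.2
xyz [ -18.7 -246.9 -102.6] axyz [0.078 0.113 1.048] dist 268.0 deg 61.0
z10 scale 4.0
```

View pics/z10.png

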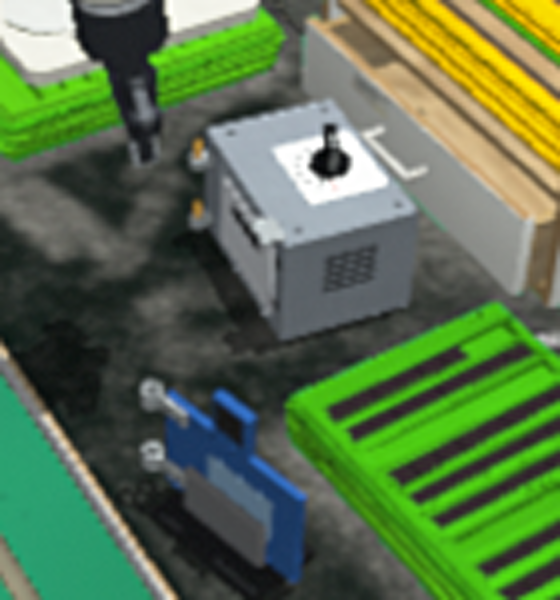

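```bash
python3 -m handwheel '[{"x":-19,"y":-247,"z":-103,"ax":0.078,"ay":0.113,"az":1.048,"claw":85},{"x":-19,"y":-247,"z":-103,"ax":0.078,"ay":0.113,"az":1.048,"claw":85},{"x":-19,"y":-247,"z":-103,"ax":0.078,"ay":0.113,"az":1.048,"claw":85},{"x":-19,"y":-247,"z":-103,"ax":0.078,"ay":0.113,"az":1.048,"claw":85},{"x":-19,"y":-247,"z":-103,"ax":0.078,"ay":0.113,"az":1.048,"claw":85},{"x":-19,"y":-247,"z":-103,"ax":0.078,"ay":0.113,"az":1.048,"claw":85},{"x":-19,"y":-247,"z":-103,"ax":0.078,"ay":0.113,"az":1.048,"claw":85},{"x":-19,"y":-247,"z":-103,"ax":0.078,"ay":0.113,"az":1.048,"claw":85}]';python3 - <<'E'
from h import *
grab("wrist","w8")
E
```

```text
t: 6.25
position: [438.0, -291.6, 270.9]
tcp_rot: [0.004, 0.611, 0.791, 0.002]
contact_force: [-0.2, 0.6, 0.9]
opening: 85.1
```

View pics/w8.png

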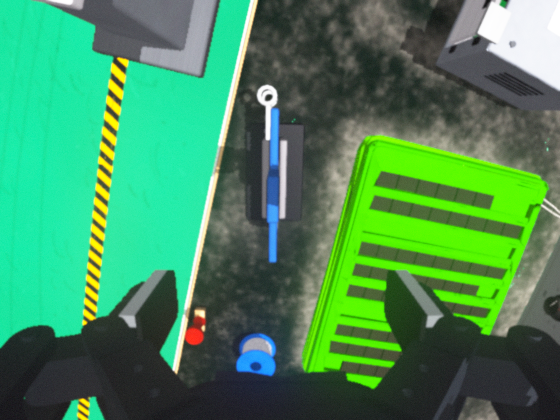

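```bash
python3 - <<'E'
from h import *
zoom("w8",220,75,320,275,"z11")
E
```

```text
z11 scale 3.0
```

View pics/z11.png

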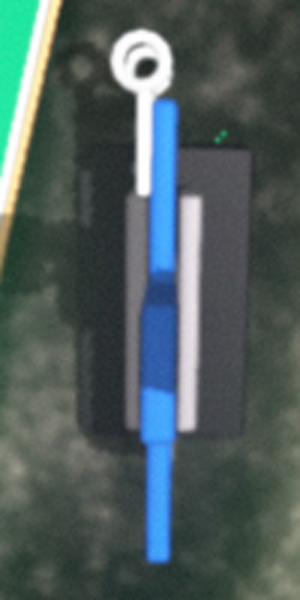

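```bash
python3 - <<'E'
from h import *
w=P("w8");Z=lambda a,b:(220+a/3,75+b/3)
a=onz(w,*Z(165.5,100),112);b=onz(w,*Z(158,562),112)
print("ends",a,b,np.linalg.norm(a-b));d=a-b;print("yaw",np.degrees(np.arctan2(-d[0],d[1])))
print("mid",(a+b)/2)
for z in(150,154):
  print("tab",onz(w,*Z(159.5,303),z),onz(w,*Z(157.5,441),z),"mid",onz(w,*Z(158.5,372),z))
k=onz(w,*Z(143,60),112);print("kn",k)
m=(a+b)/2
for yaw in(13.5,15): print(R.from_euler('z',-yaw,degrees=True).apply(k-m))
s=cur();print(s[0]);print(s[1].round(3))
E
```

```text
ends [ 416.45796019 -220.66708548  112.        ] [ 451.22632592 -365.63810595  112.        ] 149.08197755132855
yaw 13.48651037766227
mid [ 433.84214306 -293.15259572  112.        ]
tab [ 428.82057352 -274.13531254  150.        ] [ 438.16970947 -312.95960985  150.        ] mid [ 433.41555961 -293.20606337  150.        ]
tab [ 428.69647989 -273.45161839  154.        ] [ 437.91736505 -311.74332672  154.        ] mid [ 433.2284323 -292.260758   154.       ]
kn [ 407.11273377 -211.15990355  112.        ]
[-6.85005973e+00  8.59670842e+01 -2.84217094e-14]
[-4.59735646e+00  8.61169391e+01 -2.84217094e-14]
[ 437.90942381 -290.51569996  270.5813798 ]
[[-0.257  0.966  0.008]
 [ 0.966  0.257 -0.001]
 [-0.003  0.008 -1.   ]]
```

```bash
python3 - <<'E'
from h import *
rel([433.5,-293,200],Rd(13.5));rel([433.5,-293,118],Rd(13.5))
E
```

```text
xyz [-1.  -5.4 70.5] axyz [0.008 0.003 0.025] dist 71.0 deg 1.0
xyz [ -0.8  -6.1 152.5] axyz [0.008 0.003 0.025] dist 153.0 deg 1.0
```

```bash
python3 -m handwheel '[{"x":-1,"y":-5.5,"z":45,"ax":0.008,"ay":0.003,"az":0.025,"claw":50},{"x":-1,"y":-5.5,"z":85,"ax":0.008,"ay":0.003,"az":0.025,"claw":50},{"x":-1,"y":-6,"z":110,"ax":0.008,"ay":0.003,"az":0.025,"claw":50},{"x":-1,"y":-6,"z":130,"ax":0.008,"ay":0.003,"az":0.025,"claw":50},{"x":-1,"y":-6,"z":145,"ax":0.008,"ay":0.003,"az":0.025,"claw":50},{"x":-1,"y":-6,"z":152.5,"ax":0.008,"ay":0.003,"az":0.025,"claw":50},{"x":-1,"y":-6,"z":152.5,"ax":0.008,"ay":0.003,"az":0.025,"claw":50}]';python3 - <<'E'
from h import *
rel([433.5,-293,117.5],Rd(13.5))
grab("wrist","w9")
E
```

```text
t: 7.0
position: [432.7, -292.0, 117.5]
tcp_rot: [-0.001, 0.619, 0.785, -0.0]
contact_force: [0.6, 0.7, -0.6]
opening: 50.2
xyz [-1.1  0.6  0. ] axyz [-0.002 -0.002 -0.   ] dist 1.0 deg 0.0
```

View pics/w9.png

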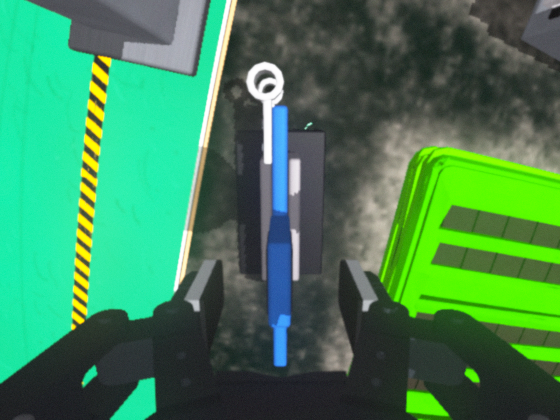

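```bash
python3 -m handwheel '[{"x":-1,"y":0.5,"z":0,"ax":0,"ay":0,"az":0,"claw":20},{"x":-1,"y":0.5,"z":0,"ax":0,"ay":0,"az":0,"claw":4},{"x":-1,"y":0.5,"z":0,"ax":0,"ay":0,"az":0,"claw":4},{"x":-1,"y":0.5,"z":0,"ax":0,"ay":0,"az":0,"claw":4},{"x":-1,"y":0.5,"z":0,"ax":0,"ay":0,"az":0,"claw":4},{"x":-1,"y":0.5,"z":0,"ax":0,"ay":0,"az":0,"claw":4}]' 80
```

```text
t: 7.65
position: [434.4, -294.1, 119.5]
tcp_rot: [0.001, 0.62, 0.784, -0.0]
contact_force: [-0.5, 1.0, 7.3]
opening: 6.6
```

```bash
python3 -m handwheel '[{"x":0,"y":0,"z":-10,"ax":0,"ay":0,"az":0,"claw":4},{"x":0,"y":0,"z":-20,"ax":0,"ay":0,"az":0,"claw":4},{"x":0,"y":0,"z":-30,"ax":0,"ay":0,"az":0,"claw":4}]' ;python3 - <<'E'
from h import *
grab("wrist","w10");grab("side","s10")
b=cv2.imread("pics/w10.png");a=cv2.imread("pics/s10.png")[230:330,230:330]
cv2.imwrite("pics/z12.png",np.hstack([cv2.resize(a,(400,400)),cv2.resize(b[20:420,80:480],(400,400))]))
E
```

```text
t: 7.95
position: [433.5, -293.7, 149.1]
tcp_rot: [-0.001, 0.62, 0.784, -0.0]
contact_force: [0.3, -0.3, -3.5]
opening: 6.9
```

View pics/z12.png

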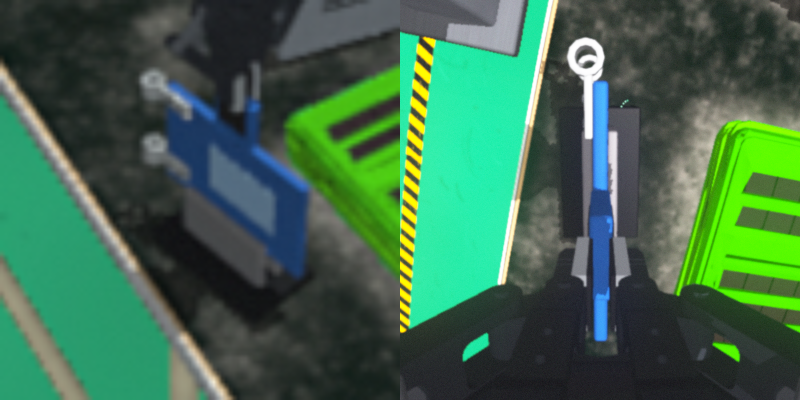

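```bash
python3 - <<'E'
from h import *
rel([445,-240,195],Rd(-10));rel([455,5,195],Rd(-67))
E
```

```text
xyz [ 50.5  22.7 -44.9] axyz [0.002 0.002 0.407] dist 71.0 deg 23.0
xyz [286.6  88.8 -45.3] axyz [3.000e-03 1.000e-03 1.402e+00] dist 303.0 deg 80.0
```

```bash
python3 -m handwheel '[{"x":0,"y":0,"z":-45,"ax":0,"ay":0,"az":0,"claw":4},{"x":50,"y":22,"z":-45,"ax":0,"ay":0,"az":0.15,"claw":4},{"x":90,"y":32,"z":-45,"ax":0,"ay":0,"az":0.3,"claw":4},{"x":130,"y":42,"z":-45,"ax":0,"ay":0,"az":0.45,"claw":4},{"x":170,"y":54,"z":-45,"ax":0,"ay":0,"az":0.6,"claw":4},{"x":210,"y":66,"z":-45,"ax":0,"ay":0,"az":0.75,"claw":4},{"x":250,"y":78,"z":-45,"ax":0,"ay":0,"az":0.9,"claw":4},{"x":286,"y":89,"z":-45,"ax":0,"ay":0,"az":1.05,"claw":4}]';python3 - <<'E'
from h import *
rel([455,5,195],Rd(-67))
E
```

```text
t: 8.85
position: [454.0, 0.8, 193.5]
tcp_rot: [-0.0, 0.906, 0.423, -0.0]
contact_force: [2.1, 0.1, -3.9]
opening: 6.7
xyz [ 3.9 -2.  -1.5] axyz [-0.     0.     0.473] dist 5.0 deg 27.0
```

```bash
python3 -m handwheel '[{"x":4,"y":-2,"z":0,"ax":0,"ay":0,"az":0.15,"claw":4},{"x":4,"y":-2,"z":0,"ax":0,"ay":0,"az":0.3,"claw":4},{"x":4,"y":-2,"z":0,"ax":0,"ay":0,"az":0.42,"claw":4},{"x":4,"y":-2,"z":0,"ax":0,"ay":0,"az":0.473,"claw":4},{"x":4,"y":-2,"z":0,"ax":0,"ay":0,"az":0.473,"claw":4}]';python3 - <<'E'
from h import *
s=cur();print(s[0],s[1].round(3))
grab("wrist","w11")
E
```

```text
t: 9.35
position: [455.1, 3.4, 193.3]
tcp_rot: [-0.0, 0.979, 0.202, -0.001]
contact_force: [0.2, 0.6, -3.5]
opening: 6.5
[455.09233356   3.41144015 193.32303526] [[ 0.918  0.395 -0.001]
 [ 0.395 -0.918 -0.   ]
 [-0.001 -0.    -1.   ]]
```

View pics/w11.png

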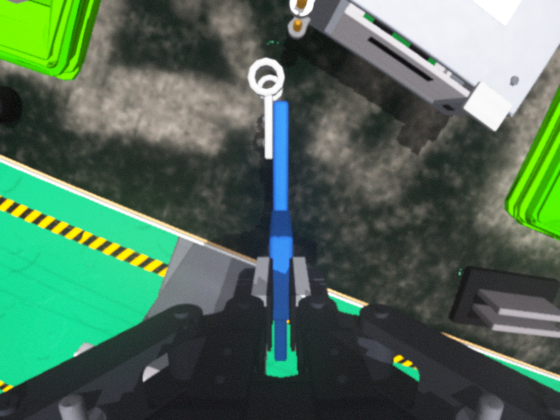

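```bash
python3 - <<'E'
from h import *
zoom("w11",240,0,380,105,"z13")
zoom("w11",280,0,520,160,"z14")
E
```

```text
z13 scale 5.714285714285714
z14 scale 3.3333333333333335
```

View pics/z13.png

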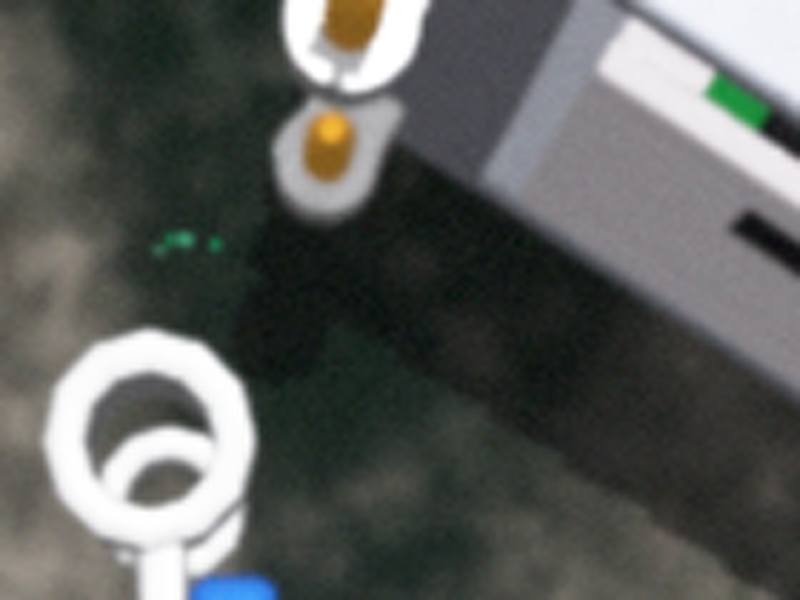

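View pics/z14.png

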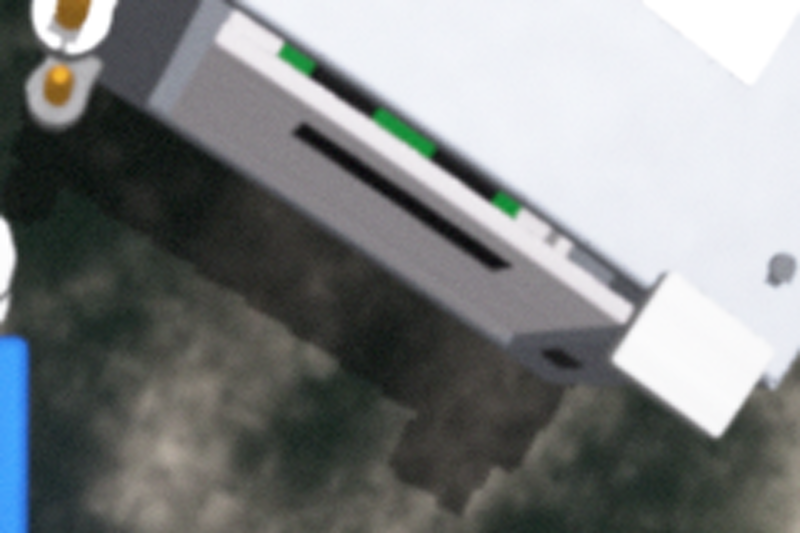

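```bash
python3 - <<'E'
from h import *
w=P("w11");Z=lambda a,b:(240+a/5.7143,b/5.7143)
T=np.array([455.1,3.4,193.3])
k=onz(w,*Z(151,437),188);print("kn hi top",k)
l=onz(w,*Z(172,490),116);print("kn lo top approx",l)
yaw=-66.7
print("rel door axes",R.from_euler('z',-yaw,degrees=True).apply(k-T),R.from_euler('z',-yaw,degrees=True).apply(l-T))
print("pin lo tip",onz(w,*Z(331,128),40), "foot",onz(w,*Z(326,172),23))
E
```

```text
kn hi top [532.27599975  44.27553539 188.        ]
kn lo top approx [533.2552796   45.06964541 116.        ]
rel door axes [-7.01536795 87.05015189 -5.3       ] [ -7.3573657   88.26367456 -77.3       ]
pin lo tip [594.80006304  48.09599402  40.        ] foot [592.49974594  47.06566235  23.        ]
```

```bash
python3 - <<'E'
from h import *
rel([455,6,148],Rd(-67));rel([490,7,148],Rd(-67))
E
```

```text
xyz [ 0.9 -2.4 45.3] axyz [-0.     0.001  0.006] dist 45.0 deg 0.0
xyz [33.5 10.6 45.3] axyz [-0.     0.001  0.006] dist 57.0 deg 0.0
```

```bash
python3 -m handwheel '[{"x":0.5,"y":-1,"z":25,"ax":0,"ay":0,"az":0.006,"claw":4},{"x":1,"y":-2,"z":45,"ax":0,"ay":0,"az":0.006,"claw":4},{"x":17,"y":5,"z":45,"ax":0,"ay":0,"az":0.006,"claw":4},{"x":33.5,"y":10.6,"z":45,"ax":0,"ay":0,"az":0.006,"claw":4},{"x":33.5,"y":10.6,"z":45,"ax":0,"ay":0,"az":0.006,"claw":4}]';python3 - <<'E'
from h import *
s=cur();print(s[0],s[1].round(3))
grab("wrist","w12");zoom("w12",230,0,370,105,"z15")
E
```

```text
t: 9.9
position: [492.8, 7.1, 148.5]
tcp_rot: [-0.0, 0.98, 0.199, 0.001]
contact_force: [-0.0, -0.3, -2.5]
opening: 7.1
[492.7582698    7.07475441 148.51424348] [[ 0.92   0.391  0.002]
 [ 0.391 -0.92   0.001]
 [ 0.002  0.    -1.   ]]
z15 scale 5.714285714285714
```

View pics/z15.png

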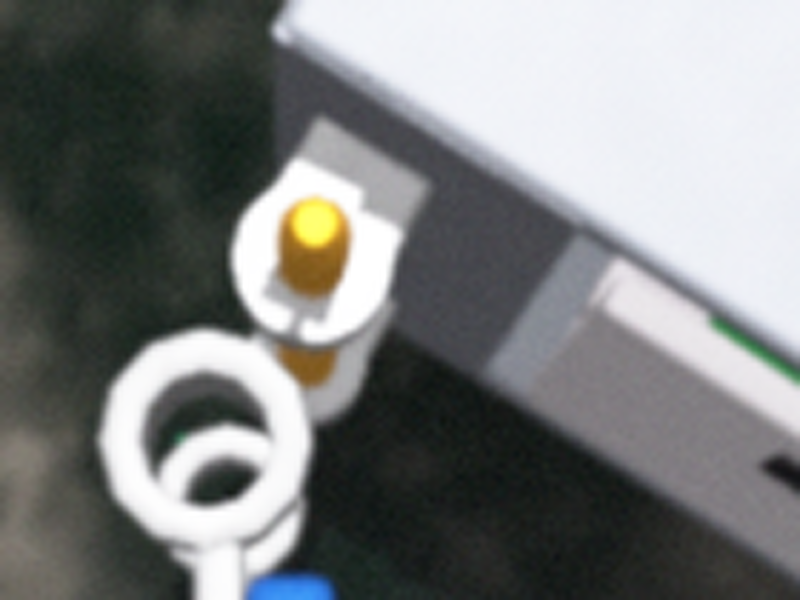

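```bash
python3 - <<'E'
from h import *
w=P("w12");Z=lambda a,b:(230+a/5.7143,b/5.7143)
k=onz(w,*Z(207,437),143.5);p=onz(w,*Z(315,222),112);print(k,p,(p-k))
rel([492.8+(p-k)[0],7.07+(p-k)[1],148],Rd(-67))
E
```

```text
[570.1323291   47.64319492 143.5       ] [594.94281163  48.15430706 112.        ] [ 24.81048254   0.51111214 -31.5       ]
xyz [24.8  9.8  0.2] axyz [-0.001  0.001  0.   ] dist 27.0 deg 0.0
```

```bash
python3 -m handwheel '[{"x":12,"y":5,"z":0,"ax":0,"ay":0,"az":0,"claw":4},{"x":23.2,"y":9.3,"z":0,"ax":0,"ay":0,"az":0,"claw":4},{"x":23.2,"y":9.3,"z":0,"ax":0,"ay":0,"az":0,"claw":4},{"x":23.2,"y":9.3,"z":0,"ax":0,"ay":0,"az":0,"claw":4}]';python3 - <<'E'
from h import *
s=cur();print(s[0])
grab("wrist","w13");zoom("w13",230,0,370,105,"z16");grab("scene","c13");zoom("c13",200,150,380,285,"z17")
E
```

```text
t: 10.35
position: [515.3, 7.4, 148.3]
tcp_rot: [-0.0, 0.98, 0.199, -0.001]
contact_force: [-0.8, -0.9, -3.5]
opening: 6.6
[515.27096031   7.35486814 148.27894548]
z16 scale 5.714285714285714
z17 scale 4.444444444444445
```

View pics/z16.png

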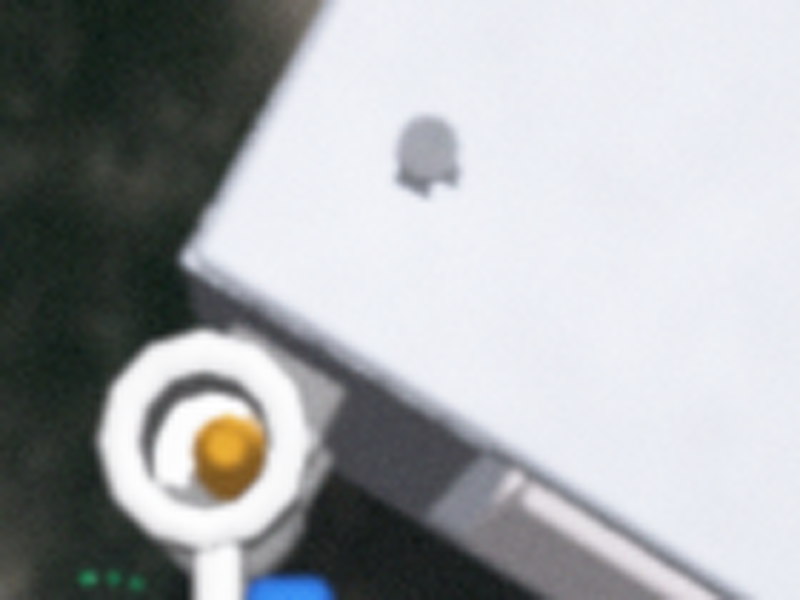

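View pics/z17.png

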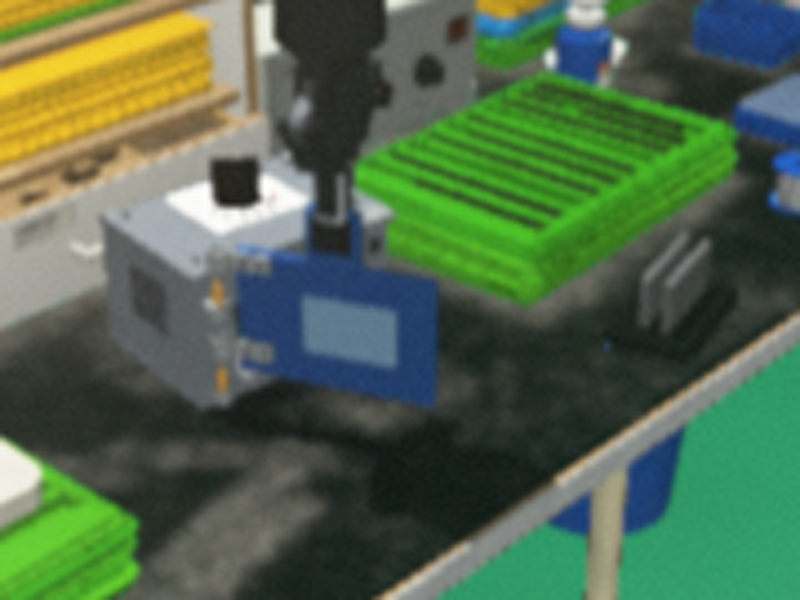

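```bash
python3 - <<'E'
from h import *
w=P("w13");Z=lambda a,b:(230+a/5.7143,b/5.7143)
k=onz(w,*Z(205,437),143.3);p=onz(w,*Z(225,447),112);d=p-k;print(k,p,d)
M=Rd(-67);print(M.T@np.array([d[0],d[1],0]))
E
```

```text
[592.55645812  47.95738945 143.3       ] [594.82227117  48.17178011 112.        ] [  2.26581305   0.21439066 -31.3       ]
[2.16946101 0.68797605 0.        ]
```

```bash
python3 -m handwheel '[{"x":2.2,"y":0.7,"z":0,"ax":0,"ay":0,"az":0,"claw":4},{"x":2.2,"y":0.7,"z":8,"ax":0,"ay":0,"az":0,"claw":4},{"x":2.2,"y":0.7,"z":14,"ax":0,"ay":0,"az":0,"claw":4},{"x":2.2,"y":0.7,"z":18,"ax":0,"ay":0,"az":0,"claw":4},{"x":2.2,"y":0.7,"z":18,"ax":0,"ay":0,"az":0,"claw":4}]';python3 - <<'E'
from h import *
s=cur();print(s[0],s[2]["contact_force"])
grab("wrist","w14");zoom("w14",230,0,370,105,"z18")
E
```

```text
t: 10.95
position: [516.9, 7.5, 129.4]
tcp_rot: [-0.0, 0.98, 0.199, -0.001]
contact_force: [-0.4, -0.7, -3.9]
opening: 6.7
[516.9060012    7.52040964 129.44468983] [-0.44367424 -0.68739727 -3.88391018]
z18 scale 5.714285714285714
```

View pics/z18.png

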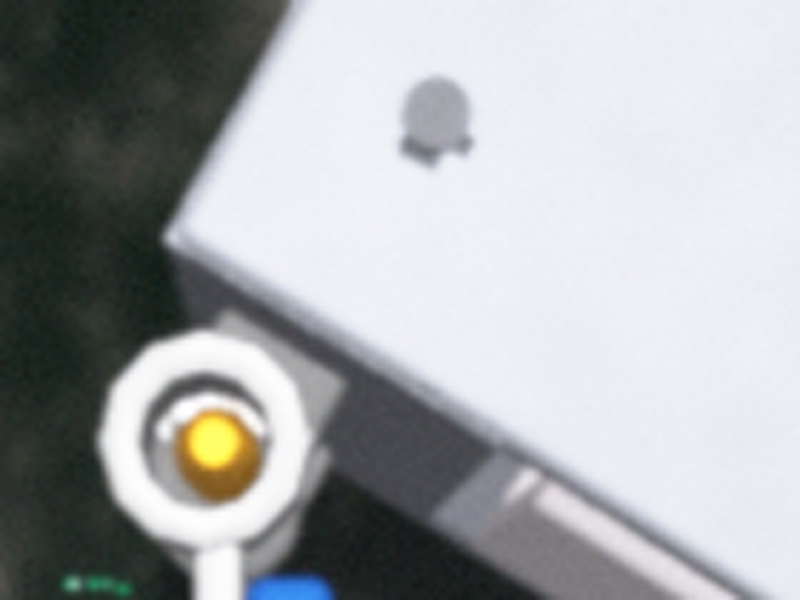

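```bash
python3 -m handwheel '[{"x":0.2,"y":0.6,"z":3,"ax":0,"ay":0,"az":0,"claw":4},{"x":0.2,"y":0.6,"z":6,"ax":0,"ay":0,"az":0,"claw":4},{"x":0.2,"y":0.6,"z":9,"ax":0,"ay":0,"az":0,"claw":4},{"x":0.2,"y":0.6,"z":11,"ax":0,"ay":0,"az":0,"claw":4}]'; python3 -m handwheel '[{"x":0,"y":0,"z":1.5,"ax":0,"ay":0,"az":0,"claw":4},{"x":0,"y":0,"z":3,"ax":0,"ay":0,"az":0,"claw":4}]'
```

```text
t: 11.4
position: [517.9, 7.1, 119.1]
tcp_rot: [-0.0, 0.98, 0.199, -0.0]
contact_force: [0.0, -0.3, -3.1]
opening: 6.6
t: 11.6
position: [517.7, 6.9, 116.5]
tcp_rot: [-0.0, 0.98, 0.199, -0.001]
contact_force: [-3.9, -0.6, 2.2]
opening: 6.9
```

```bash
python3 -m handwheel '[{"x":0,"y":0,"z":1,"ax":0,"ay":0,"az":0,"claw":4},{"x":0,"y":0,"z":2,"ax":0,"ay":0,"az":0,"claw":4}]';python3 - <<'E'
from h import *
grab("wrist","w15");zoom("w15",230,0,370,105,"z19");grab("scene","c15");zoom("c15",230,190,310,250,"z20");print(cur()[2]["contact_force"],cur()[0])
E
```

```text
t: 11.8
position: [517.6, 6.2, 115.7]
tcp_rot: [0.0, 0.98, 0.199, -0.001]
contact_force: [-8.7, -3.1, 17.1]
opening: 6.7
z19 scale 5.714285714285714
z20 scale 10.0
[-6.56392805 -2.95487704 10.01105413] [517.59567042   6.24052914 115.84680637]
```

View pics/z19.png

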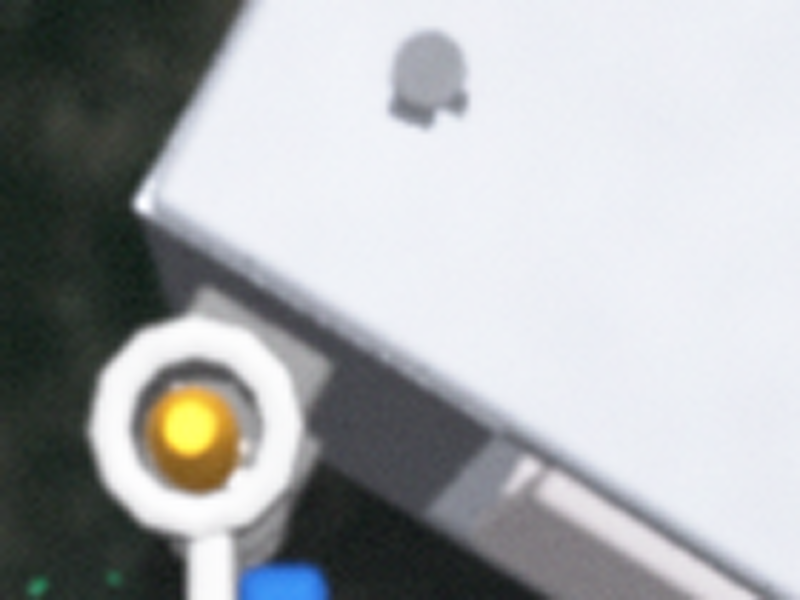

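View pics/z20.png

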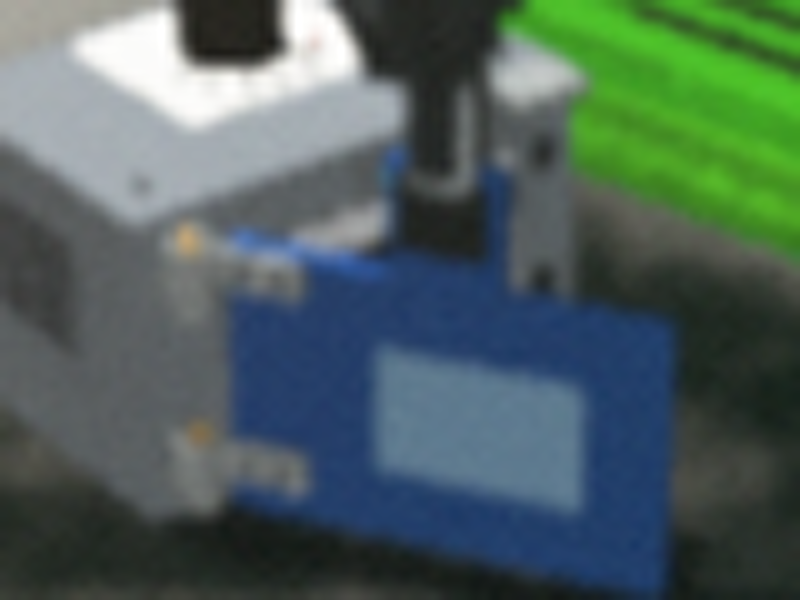

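```bash
python3 -m handwheel '[{"x":0,"y":0,"z":0,"ax":0,"ay":0,"az":0,"claw":35},{"x":0,"y":0,"z":0,"ax":0,"ay":0,"az":0,"claw":35},{"x":0,"y":0,"z":0,"ax":0,"ay":0,"az":0,"claw":35},{"x":0,"y":0,"z":-40,"ax":0,"ay":0,"az":0,"claw":35},{"x":0,"y":0,"z":-80,"ax":0,"ay":0,"az":0,"claw":35},{"x":0,"y":0,"z":-80,"ax":0,"ay":0,"az":0,"claw":0}]';python3 - <<'E'
from h import *
grab("wrist","w16");grab("scene","c16");grab("side","s16");zoom("c16",230,190,310,250,"z21");print(cur()[2]["contact_force"],cur()[0])
E
```

```text
t: 12.5
position: [522.1, 7.6, 199.7]
tcp_rot: [0.001, 0.98, 0.199, 0.005]
contact_force: [1.0, 0.2, 0.0]
opening: 22.1
z21 scale 10.0
[ 0.42292974  0.48280771 -0.18182158] [517.89937143   7.14670274 194.14271325]
```

View pics/w16.png

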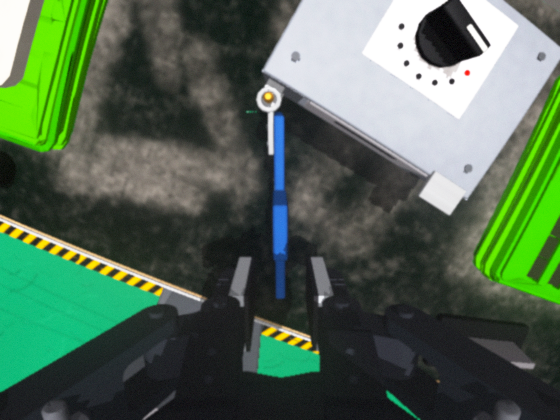

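View pics/z21.png

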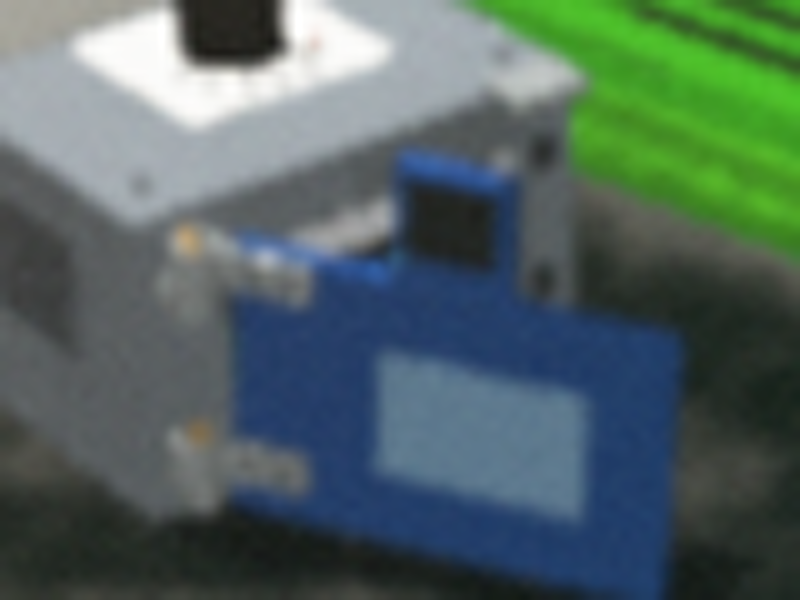

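```bash
cat >> h.py <<'E'
H=np.array([594.9,48.2]);CY=-7.2
def tcp_push(th,clear,z=122):
    a=CY-th;Q=R.from_euler('z',a,degrees=True).as_matrix()[:2,:2]
    p=H+Q@np.array([7-16-clear,-86.]);return [p[0],p[1],z],Rd(90+a)
E
python3 - <<'E'
from h import *
w=P("w16")
print(cur()[0])
# door angle from picture: top edge z=110 near knuckle end and tab
for a in((279,117),(280,298)): print(onz(w,*a,110).round(1))
p,M=tcp_push(60,35,195);print(p);rel(p,M);p,M=tcp_push(60,35,122);rel(p,M)
E
```

```text
[517.89937143   7.14670274 194.14271325]
[584.9  35.4 110. ]
[453.5 -21.1 110. ]
[np.float64(498.5690831594964), np.float64(55.43563823501319), 195]
xyz [  1.  -52.   -0.8] axyz [-1.000e-03  0.000e+00 -1.568e+00] dist 52.0 deg 90.0
xyz [  1.1 -52.   72.2] axyz [-1.000e-03  0.000e+00 -1.568e+00] dist 89.0 deg 90.0
```

```bash
python3 -m handwheel '[{"x":1,"y":-30,"z":-1,"ax":0,"ay":0,"az":-0.15,"claw":0},{"x":1,"y":-52,"z":-1,"ax":0,"ay":0,"az":-0.3,"claw":0},{"x":1,"y":-52,"z":-1,"ax":0,"ay":0,"az":-0.45,"claw":0},{"x":1,"y":-52,"z":-1,"ax":0,"ay":0,"az":-0.6,"claw":0},{"x":1,"y":-52,"z":-1,"ax":0,"ay":0,"az":-0.75,"claw":0},{"x":1,"y":-52,"z":20,"ax":0,"ay":0,"az":-0.9,"claw":0},{"x":1,"y":-52,"z":40,"ax":0,"ay":0,"az":-1.05,"claw":0},{"x":1,"y":-52,"z":60,"ax":0,"ay":0,"az":-1.2,"claw":0}]';python3 - <<'E'
from h import *
for th,c in((60,25),(59,8),(50,0),(45,0)): 
  p,M=tcp_push(th,c);rel(p,M)
E
```

```text
t: 13.45
position: [497.6, 55.3, 132.3]
tcp_rot: [-0.001, 0.694, 0.72, -0.001]
contact_force: [0.4, -0.3, -0.6]
opening: 0.2
xyz [-9.3  4.5 10.3] axyz [-0.003 -0.001 -0.362] dist 15.0 deg 21.0
xyz [-26.7  10.8  10.3] axyz [-0.003 -0.001 -0.379] dist 31.0 deg 22.0
xyz [-46.9  18.5  10.3] axyz [-0.003 -0.001 -0.536] dist 51.0 deg 31.0
xyz [-53.6  21.9  10.2] axyz [-0.003 -0.001 -0.624] dist 59.0 deg 36.0
```

```bash
python3 -m handwheel '[{"x":-9,"y":4.5,"z":10,"ax":0,"ay":0,"az":-0.15,"claw":0},{"x":-9,"y":4.5,"z":10,"ax":0,"ay":0,"az":-0.3,"claw":0},{"x":-18,"y":8,"z":10,"ax":0,"ay":0,"az":-0.38,"claw":0},{"x":-27,"y":11,"z":10,"ax":0,"ay":0,"az":-0.4,"claw":0},{"x":-37,"y":15,"z":10,"ax":0,"ay":0,"az":-0.46,"claw":0},{"x":-47,"y":18.5,"z":10,"ax":0,"ay":0,"az":-0.54,"claw":0},{"x":-53.5,"y":22,"z":10,"ax":0,"ay":0,"az":-0.62,"claw":0}]';python3 - <<'E'
from h import *
print(cur()[2]["contact_force"])
for th in(45,39,33,27,21,15,11,8): 
  p,M=tcp_push(th,0);rel(p,M)
grab("side","s17");zoom("s17",230,160,370,310,"z22")
E
```

```text
t: 14.15
position: [521.2, 1.8, 122.7]
tcp_rot: [-0.002, 0.443, 0.896, -0.001]
contact_force: [0.6, 0.2, 0.1]
opening: 0.0
[0.63798589 0.24380356 0.0926392 ]
xyz [0.5 0.6 0.7] axyz [-0.003 -0.003 -0.007] dist 1.0 deg 0.0
xyz [-8.6  0.2  0.7] axyz [-0.003 -0.003 -0.112] dist 9.0 deg 6.0
xyz [-17.6   0.8   0.7] axyz [-0.003 -0.003 -0.217] dist 18.0 deg 12.0
xyz [-26.5   2.3   0.6] axyz [-0.002 -0.003 -0.321] dist 27.0 deg 18.0
xyz [-35.3   4.7   0.6] axyz [-0.002 -0.003 -0.426] dist 36.0 deg 24.0
xyz [-43.7   8.    0.6] axyz [-0.002 -0.003 -0.531] dist 44.0 deg 30.0
xyz [-49.1  10.7   0.6] axyz [-0.002 -0.003 -0.601] dist 50.0 deg 34.0
xyz [-53.   12.9   0.5] axyz [-0.002 -0.003 -0.653] dist 55.0 deg 37.0
z22 scale 4.0
```

View pics/z22.png

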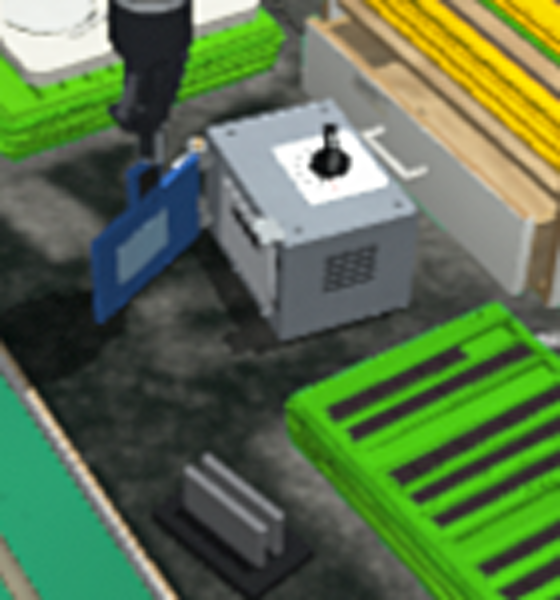

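```bash
python3 -m handwheel '[{"x":-8.5,"y":0,"z":0.5,"ax":0,"ay":0,"az":-0.11,"claw":0},{"x":-17.5,"y":1,"z":0.5,"ax":0,"ay":0,"az":-0.22,"claw":0},{"x":-26.5,"y":2.5,"z":0.5,"ax":0,"ay":0,"az":-0.32,"claw":0},{"x":-35,"y":4.5,"z":0.5,"ax":0,"ay":0,"az":-0.43,"claw":0}]';python3 - <<'E'
from h import *
print(cur()[2]["contact_force"])
for th in(21,15,11,8,5,2,0): 
  p,M=tcp_push(th,0);rel(p,M)
grab("side","s18");zoom("s18",230,160,370,310,"z23")
E
```

```text
t: 14.6
position: [546.2, -22.4, 122.5]
tcp_rot: [-0.002, 0.242, 0.97, 0.0]
contact_force: [0.5, 0.0, -1.2]
opening: -0.3
[ 0.53899381  0.01030873 -1.17980651]
xyz [-0.5 -0.7  0.5] axyz [-0.001 -0.003  0.004] dist 1.0 deg 0.0
xyz [-9.6 -1.2  0.5] axyz [-0.001 -0.003 -0.101] dist 10.0 deg 6.0
xyz [-15.6  -1.1   0.5] axyz [-0.001 -0.003 -0.17 ] dist 16.0 deg 10.0
xyz [-20.1  -0.6   0.5] axyz [-0.    -0.003 -0.223] dist 20.0 deg 13.0
xyz [-24.6   0.    0.4] axyz [-0.    -0.003 -0.275] dist 25.0 deg 16.0
xyz [-29.    0.9   0.4] axyz [-0.    -0.003 -0.327] dist 29.0 deg 19.0
xyz [-32.    1.6   0.4] axyz [-0.    -0.003 -0.362] dist 32.0 deg 21.0
z23 scale 4.0
```

View pics/z23.png

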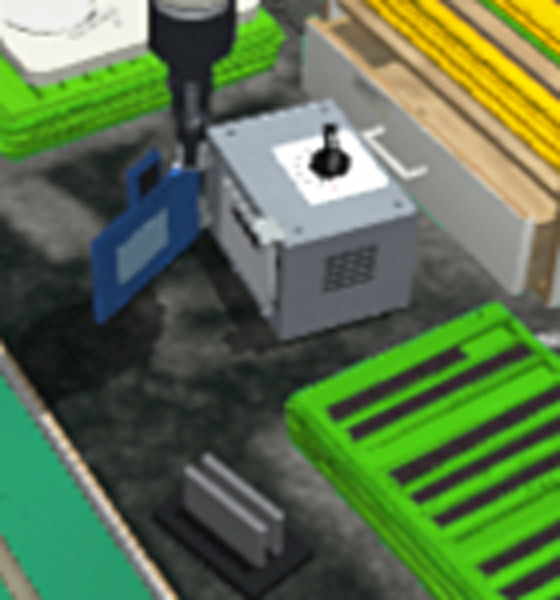

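```bash
python3 - <<'E'
from h import *
print(cur()[0],cur()[2]["t"])
p=P("s18");print(((proj(p,[546,-22,122])-[230,160])*4).round())
print("tab est",((proj(p,[517.6,7.3,152])-[230,160])*4).round())
p=P("s17");print(((proj(p,[521,2,122])-[230,160])*4).round())
grab("wrist","w18");grab("scene","c18");zoom("c18",200,150,380,285,"z24")
E
```

```text
[547.40810597 -23.65195865 122.55174915] 14.65
[188. 188.]
tab est [144. 154.]
[151. 182.]
z24 scale 4.444444444444445
```

View pics/w18.png

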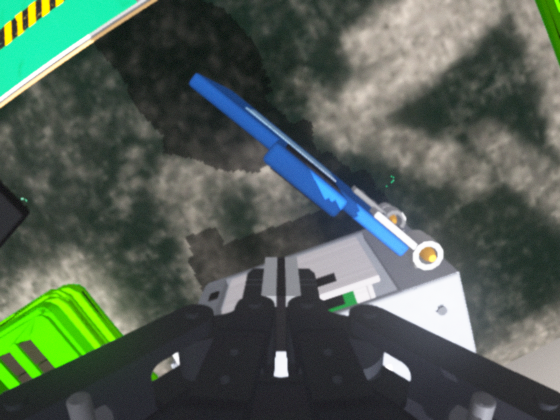

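View pics/z24.png

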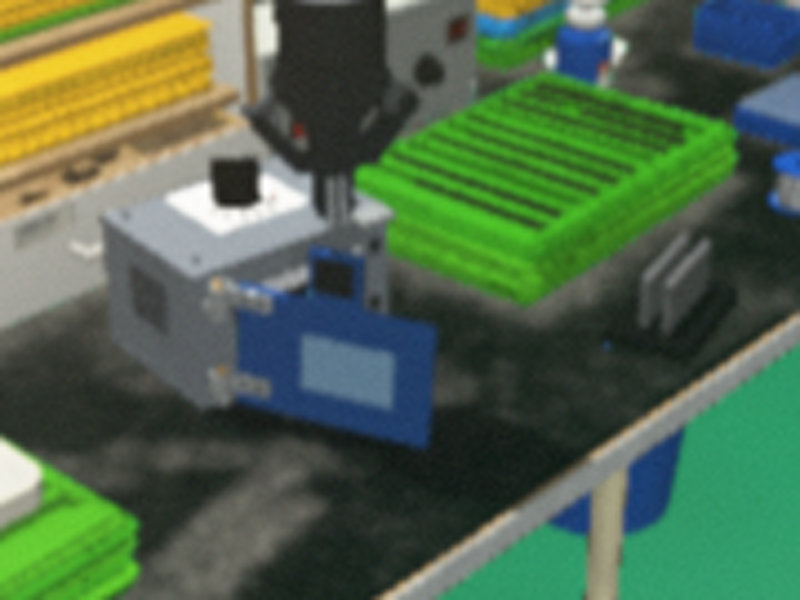

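```bash
python3 - <<'E'
from h import *
zoom("s18",255,175,305,212,"za");zoom("c18",255,170,305,207,"zb")
M=cur()[1];t=np.array([547,-23,122.5]);w=P("w18")
for d in(0,-5,-10,-15,-20,-30):print(d,proj(w,t+M@[0,0,d]),proj(w,t+M@[11,0,d]))
E
python3 - <<'E'
import cv2,numpy as np
a=cv2.imread("pics/za.png");b=cv2.imread("pics/zb.png")
cv2.imwrite("pics/zab.png",np.hstack([cv2.resize(a,(400,296)),cv2.resize(b,(400,296))]))
E
```

```text
za scale 16.0
zb scale 16.0
0 [279.82940964 250.55619149] [280.039097  230.3087152]
-5 [279.80310977 254.23898146] [280.01798367 233.50687331]
-10 [279.77537964 258.1236912 ] [279.99569158 236.88477797]
-15 [279.74610134 262.22711665] [279.97212037 240.45784048]
-20 [279.71514393 266.56793357] [279.94715813 244.2432624 ]
-30 [279.64759143 276.04747422] [279.8925447  252.53057117]
```

View pics/zab.png

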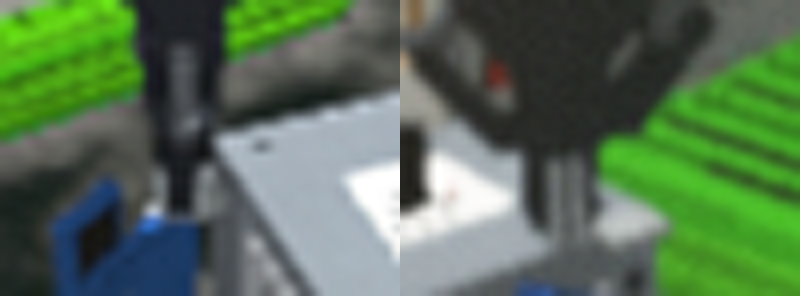

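```bash
python3 - <<'E'
from h import *
print(tri((P("s18"),277.3,201.5),(P("c18"),275.6,198.8)))
for z in (122,135,150):print(z,proj(P("s18"),[547,-23,z]),proj(P("c18"),[547,-23,z]))
E
```

```text
(array([544.09482774, -27.30401824, 152.41833087]), [0.5415831096286686, 0.5415831096287048])
122 [277.47387958 207.1661989 ] [274.24949884 207.56640111]
135 [277.48493354 204.31355082] [274.18783432 203.96785535]
150 [277.49783638 200.98441606] [274.1159327  199.77009027]
```

```bash
python3 - <<'E'
from h import *
p,M=tcp_push(60,25,165);rel(p,M);p,M=tcp_push(60,25,90);rel(p,M)
E
```

```text
xyz [ 71.3  39.7 -42.1] axyz [-0.001 -0.003  0.678] dist 92.0 deg 39.0
xyz [71.1 39.7 32.9] axyz [-0.001 -0.003  0.678] dist 88.0 deg 39.0
```

```bash
python3 -m handwheel '[{"x":0,"y":0,"z":-42,"ax":0,"ay":0,"az":0,"claw":0},{"x":40,"y":22,"z":-42,"ax":0,"ay":0,"az":0.15,"claw":0},{"x":71,"y":40,"z":-42,"ax":0,"ay":0,"az":0.3,"claw":0},{"x":71,"y":40,"z":-20,"ax":0,"ay":0,"az":0.45,"claw":0},{"x":71,"y":40,"z":10,"ax":0,"ay":0,"az":0.6,"claw":0},{"x":71,"y":40,"z":33,"ax":0,"ay":0,"az":0.68,"claw":0},{"x":71,"y":40,"z":33,"ax":0,"ay":0,"az":0.68,"claw":0}]';python3 - <<'E'
from h import *
for th,c in((59,8),(55,0),(50,0),(45,0),(39,0)): 
  p,M=tcp_push(th,c,90);rel(p,M)
grab("scene","c19");zoom("c19",200,150,380,285,"z25")
E
```

```text
t: 15.45
position: [499.8, 46.5, 88.0]
tcp_rot: [-0.003, 0.553, 0.833, -0.002]
contact_force: [-0.4, 0.2, -0.1]
opening: 0.2
xyz [-19.8   2.   -2. ] axyz [-0.007 -0.003 -0.017] dist 20.0 deg 1.0
xyz [-33.8   1.8  -2.1] axyz [-0.007 -0.003 -0.087] dist 34.0 deg 5.0
xyz [-41.4   2.   -2.1] axyz [-0.007 -0.003 -0.174] dist 41.0 deg 10.0
xyz [-48.9   2.9  -2.1] axyz [-0.007 -0.003 -0.262] dist 49.0 deg 15.0
xyz [-57.7   4.7  -2.2] axyz [-0.007 -0.004 -0.366] dist 58.0 deg 21.0
z25 scale 4.444444444444445
```

View pics/z25.png

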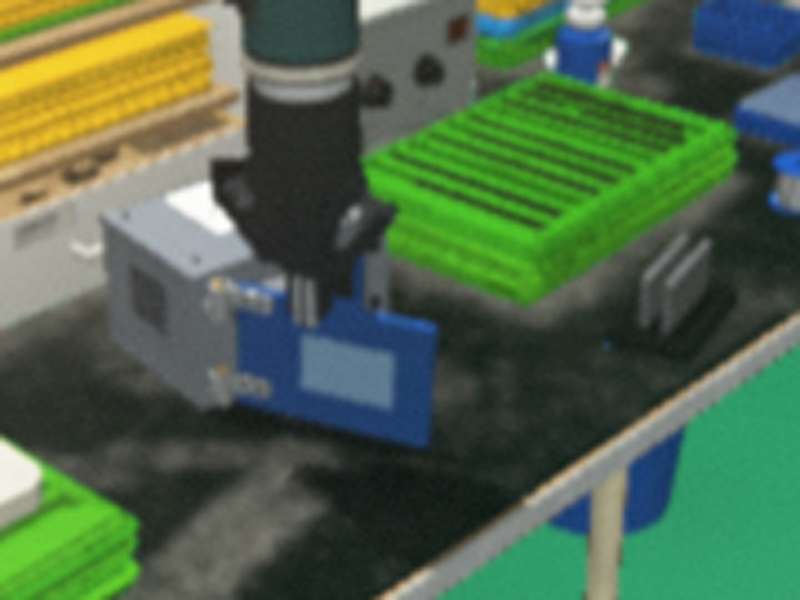

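```bash
python3 -m handwheel '[{"x":-10,"y":2,"z":-2,"ax":0,"ay":0,"az":0,"claw":0},{"x":-20,"y":2,"z":-2,"ax":0,"ay":0,"az":-0.02,"claw":0},{"x":-27,"y":2,"z":-2,"ax":0,"ay":0,"az":-0.06,"claw":0},{"x":-34,"y":2,"z":-2,"ax":0,"ay":0,"az":-0.09,"claw":0},{"x":-41.5,"y":2,"z":-2,"ax":0,"ay":0,"az":-0.17,"claw":0},{"x":-49,"y":3,"z":-2,"ax":0,"ay":0,"az":-0.26,"claw":0},{"x":-57.5,"y":4.7,"z":-2,"ax":0,"ay":0,"az":-0.37,"claw":0}]';python3 - <<'E'
from h import *
for th in(33,27,21,15,11,8,5): 
  p,M=tcp_push(th,0,90);rel(p,M)
grab("side","s20");zoom("s20",230,160,370,310,"z26")
E
```

```text
t: 16.2
position: [531.5, -5.8, 94.8]
tcp_rot: [0.001, 0.388, 0.922, 0.0]
contact_force: [0.0, -0.3, -0.1]
opening: 0.4
xyz [-4.9 -3.4  4.8] axyz [ 0.002  0.002 -0.096] dist 8.0 deg 5.0
xyz [-13.9  -3.    4.8] axyz [ 0.002  0.002 -0.2  ] dist 15.0 deg 11.0
xyz [-22.9  -1.6   4.8] axyz [ 0.001  0.002 -0.305] dist 23.0 deg 17.0
xyz [-31.6   0.6   4.8] axyz [ 0.001  0.002 -0.41 ] dist 32.0 deg 23.0
xyz [-37.3   2.6   4.8] axyz [ 0.001  0.002 -0.48 ] dist 38.0 deg 27.0
xyz [-41.5   4.4   4.9] axyz [ 0.001  0.002 -0.532] dist 42.0 deg 30.0
xyz [-45.6   6.4   4.9] axyz [ 0.001  0.002 -0.584] dist 46.0 deg 33.0
z26 scale 4.0
```

View pics/z26.png

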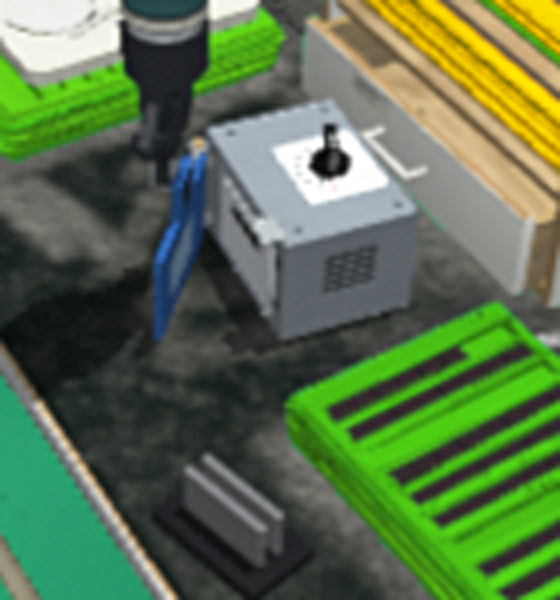

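```bash
python3 -m handwheel '[{"x":-5,"y":-3,"z":4,"ax":0,"ay":0,"az":-0.1,"claw":0},{"x":-10,"y":-3,"z":5,"ax":0,"ay":0,"az":-0.15,"claw":0},{"x":-16,"y":-2.5,"z":5,"ax":0,"ay":0,"az":-0.22,"claw":0},{"x":-23,"y":-1.5,"z":5,"ax":0,"ay":0,"az":-0.3,"claw":0},{"x":-29,"y":0,"z":5,"ax":0,"ay":0,"az":-0.38,"claw":0},{"x":-34,"y":1.5,"z":5,"ax":0,"ay":0,"az":-0.44,"claw":0}]';python3 - <<'E'
from h import *
for th in(11,8,5,3,0,-3): 
  p,M=tcp_push(th,0,90);rel(p,M)
grab("side","s21");zoom("s21",230,160,370,310,"z27")
E
```

```text
t: 16.85
position: [555.8, -29.4, 89.3]
tcp_rot: [0.001, 0.18, 0.984, -0.0]
contact_force: [-0.3, 0.2, -0.2]
opening: -0.2
xyz [-3.9  0.1 -0.7] axyz [ 0.     0.001 -0.044] dist 4.0 deg 3.0
xyz [-8.4 -0.1 -0.7] axyz [ 0.     0.001 -0.096] dist 8.0 deg 6.0
xyz [-13.   -0.   -0.7] axyz [ 0.     0.001 -0.148] dist 13.0 deg 9.0
xyz [-16.    0.2  -0.7] axyz [ 0.     0.001 -0.183] dist 16.0 deg 11.0
xyz [-20.5   0.7  -0.7] axyz [-0.     0.001 -0.236] dist 21.0 deg 14.0
xyz [-25.    1.4  -0.7] axyz [-0.     0.001 -0.288] dist 25.0 deg 17.0
z27 scale 4.0
```

View pics/z27.png

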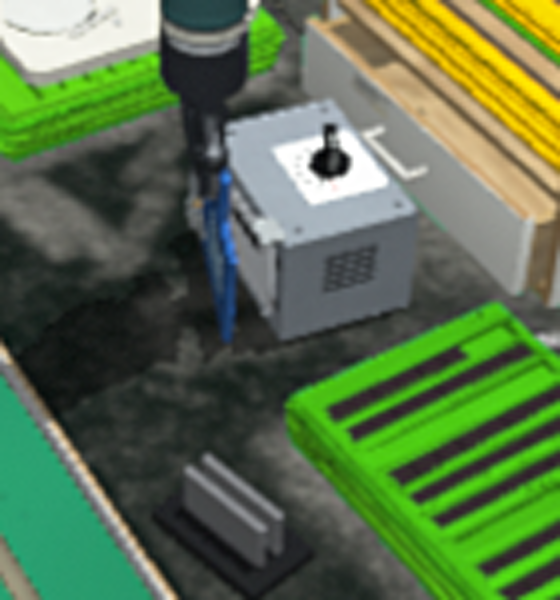

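```bash
python3 -m handwheel '[{"x":-4,"y":0,"z":0,"ax":0,"ay":0,"az":-0.05,"claw":0},{"x":-8,"y":0,"z":0,"ax":0,"ay":0,"az":-0.1,"claw":0},{"x":-12,"y":0,"z":0,"ax":0,"ay":0,"az":-0.14,"claw":0},{"x":-16,"y":0,"z":0,"ax":0,"ay":0,"az":-0.19,"claw":0},{"x":-19,"y":0.5,"z":0,"ax":0,"ay":0,"az":-0.22,"claw":0}]';python3 -m handwheel '[{"x":-1.5,"y":0,"z":0,"ax":0,"ay":0,"az":-0.02,"claw":0},{"x":-3,"y":0.2,"z":0,"ax":0,"ay":0,"az":-0.02,"claw":0}]'
```

```text
t: 17.4
position: [573.4, -35.2, 88.9]
tcp_rot: [0.0, 0.071, 0.997, -0.0]
contact_force: [-0.9, 0.1, 0.3]
opening: 0.4
t: 17.6
position: [575.4, -35.1, 88.2]
tcp_rot: [-0.001, 0.061, 0.998, -0.0]
contact_force: [-4.1, 0.4, 2.6]
opening: -0.2
```

```bash
python3 - <<'E'
from h import *
for th in(0,): 
  p,M=tcp_push(th,0,90);rel(p,M)
grab("side","s22");zoom("s22",250,180,330,250,"z28")
E
```

```text
xyz [ 0.1 -0.9 -1.8] axyz [-0.    -0.001  0.003] dist 2.0 deg 0.0
z28 scale 8.571428571428571
```

View pics/z28.png

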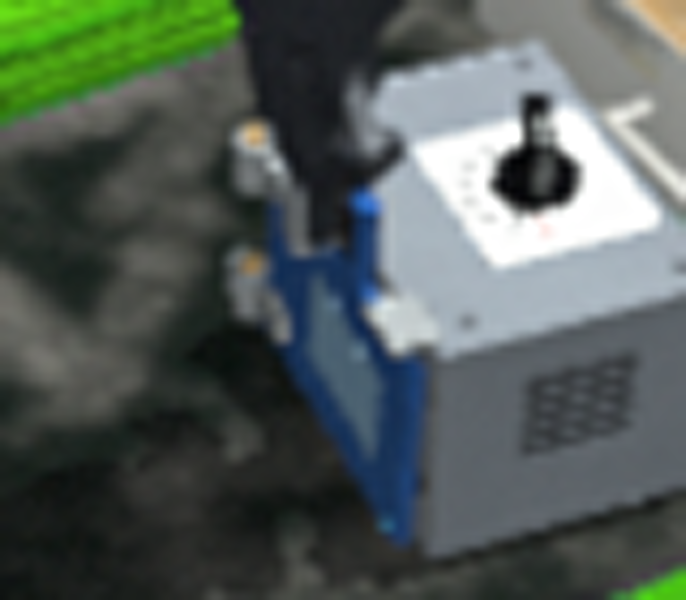

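```bash
python3 -m handwheel '[{"x":-1.5,"y":0,"z":-1,"ax":0,"ay":0,"az":0,"claw":0},{"x":-3,"y":0,"z":-1,"ax":0,"ay":0,"az":0,"claw":0},{"x":-3,"y":0,"z":-1,"ax":0,"ay":0,"az":0,"claw":0}]'
```

```text
t: 17.95
position: [575.3, -35.1, 88.1]
tcp_rot: [-0.004, 0.061, 0.998, -0.001]
contact_force: [-7.6, -0.1, 4.1]
opening: -0.0
```

```bash
python3 -m handwheel '[{"x":-2,"y":0,"z":0,"ax":0,"ay":0,"az":0,"claw":0},{"x":-3,"y":0,"z":0,"ax":0,"ay":0,"az":0,"claw":0}]';python3 -m handwheel '[{"x":20,"y":0,"z":0,"ax":0,"ay":0,"az":0,"claw":0},{"x":45,"y":0,"z":-10,"ax":0,"ay":0,"az":0,"claw":0},{"x":60,"y":0,"z":-60,"ax":0,"ay":0,"az":0,"claw":0},{"x":60,"y":0,"z":-100,"ax":0,"ay":0,"az":0,"claw":0}]'; python3 - <<'E'
from h import *
rel([672,-44,200],Rd(60))
grab("side","s23");zoom("s23",250,180,330,250,"z29")
E
```

```text
t: 18.15
position: [575.2, -35.2, 88.1]
tcp_rot: [-0.007, 0.061, 0.998, -0.001]
contact_force: [-19.1, 0.2, 14.3]
opening: -0.2
t: 18.55
position: [520.4, -27.6, 189.8]
tcp_rot: [-0.001, 0.06, 0.998, 0.0]
contact_force: [1.1, -1.2, 0.7]
opening: -0.1
xyz [-152.5    1.8  -10.5] axyz [-0.    -0.002  0.404] dist 153.0 deg 23.0
z29 scale 8.571428571428571
```

View pics/z29.png

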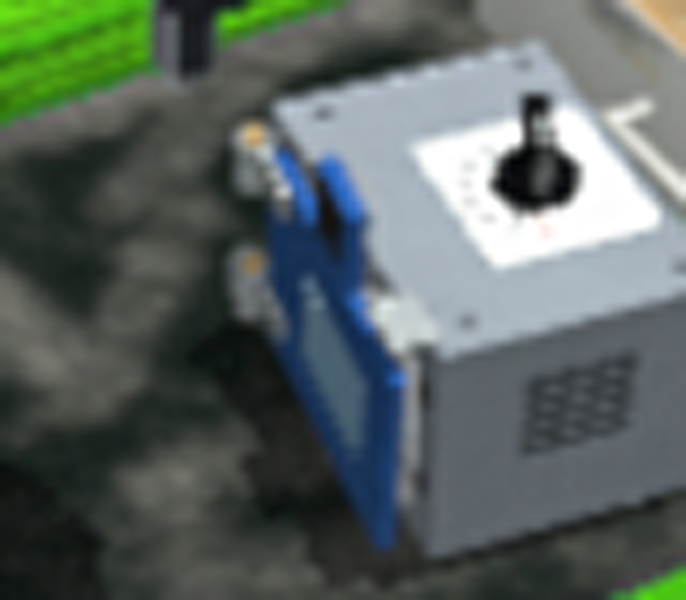

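```bash
python3 -m handwheel '[{"x":-5,"y":0,"z":50,"ax":0,"ay":0,"az":0,"claw":0},{"x":-15,"y":0,"z":90,"ax":0,"ay":0,"az":0,"claw":0},{"x":-28,"y":0,"z":101,"ax":0,"ay":0,"az":0,"claw":0},{"x":-36,"y":0,"z":101,"ax":0,"ay":0,"az":0,"claw":0},{"x":-42,"y":0,"z":101,"ax":0,"ay":0,"az":0,"claw":0},{"x":-47,"y":0,"z":101,"ax":0,"ay":0,"az":0,"claw":0},{"x":-51,"y":0,"z":101,"ax":0,"ay":0,"az":0,"claw":0},{"x":-53,"y":0,"z":101,"ax":0,"ay":0,"az":0,"claw":0}]';python3 -m handwheel '[{"x":-1,"y":0,"z":0,"ax":0,"ay":0,"az":0,"claw":0},{"x":-2,"y":0,"z":0,"ax":0,"ay":0,"az":0,"claw":0},{"x":-3,"y":0,"z":0,"ax":0,"ay":0,"az":0,"claw":0}]'
```

```text
t: 19.4
position: [575.4, -34.8, 88.8]
tcp_rot: [0.0, 0.061, 0.998, -0.0]
contact_force: [-0.2, 0.6, 1.6]
opening: -0.1
t: 19.7
position: [575.3, -34.9, 87.8]
tcp_rot: [-0.003, 0.061, 0.998, -0.0]
contact_force: [-8.2, 1.3, 7.5]
opening: -0.2
```

```bash
python3 -m handwheel '[{"x":0.7,"y":0,"z":0,"ax":0,"ay":0,"az":0,"claw":0},{"x":1.4,"y":0,"z":0,"ax":0,"ay":0,"az":0,"claw":0},{"x":2,"y":0,"z":0,"ax":0,"ay":0,"az":0,"claw":0},{"x":2.6,"y":0,"z":0,"ax":0,"ay":0,"az":0,"claw":0},{"x":3.2,"y":0,"z":0,"ax":0,"ay":0,"az":0,"claw":0}]'; python3 - <<'E'
from h import *
grab("side","s24");zoom("s24",250,180,330,250,"z30");print(cur()[0],cur()[2]["contact_force"])
E
```

```text
t: 20.2
position: [575.1, -34.8, 88.0]
tcp_rot: [0.0, 0.061, 0.998, 0.0]
contact_force: [0.2, -0.0, -0.5]
opening: 0.1
z30 scale 8.571428571428571
[574.99665026 -34.71383181  87.97961528] [-0.66902643 -0.0955461  -0.10569673]
```

View pics/z30.png

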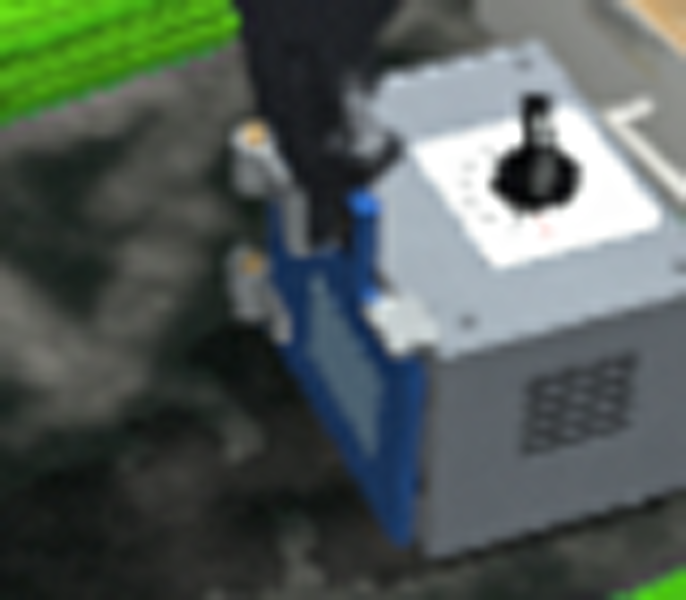

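```bash
python3 - <<'E'
from h import *
p=P("s24")
def D(th,dx,dy,z):
    a=CY-th;Q=R.from_euler('z',a,degrees=True).as_matrix()[:2,:2];q=H+Q@np.array([7+dx,-86+dy]);return [*q,z]
for th in(0,2,4,6): print(th,[((proj(p,D(th,dx,dy,z))-[250,180])*8.5714).round().tolist() for dx,dy,z in((-4,-75,10),(4,-75,10),(-4,-75,110),(5,-20,152),(-5,20,152))])
Q=R.from_euler('z',CY,degrees=True).as_matrix()[:2,:2]
for c in((12.5,-168,0),(12.5,-168,115),(12.5,12,115)): print(((proj(p,[*(H+Q@np.array(c[:2])),c[2]])-[250,180])*8.5714).round())
E
```

```text
0 [[402.0, 534.0], [419.0, 529.0], [410.0, 355.0], [378.0, 189.0], [317.0, 138.0]]
2 [[390.0, 537.0], [408.0, 533.0], [397.0, 358.0], [370.0, 191.0], [312.0, 140.0]]
4 [[377.0, 541.0], [395.0, 536.0], [384.0, 361.0], [362.0, 194.0], [307.0, 141.0]]
6 [[365.0, 543.0], [383.0, 540.0], [371.0, 364.0], [354.0, 196.0], [301.0, 142.0]]
[429. 556.]
[439. 350.]
[268.  98.]
```

```bash
python3 -m handwheel '[{"x":2,"y":0,"z":0,"ax":0,"ay":0,"az":0,"claw":0},{"x":4,"y":0,"z":0,"ax":0,"ay":0,"az":0,"claw":0},{"x":6,"y":0,"z":0,"ax":0,"ay":0,"az":0,"claw":0},{"x":9,"y":0,"z":0,"ax":0,"ay":0,"az":0,"claw":0},{"x":12,"y":0,"z":0,"ax":0,"ay":0,"az":0,"claw":0}]'; python3 - <<'E'
from h import *
grab("side","s25");zoom("s25",250,180,330,250,"z31");print(cur()[0],cur()[2]["contact_force"])
E
```

```text
t: 20.75
position: [562.3, -33.2, 87.9]
tcp_rot: [-0.0, 0.061, 0.998, 0.0]
contact_force: [-0.5, -0.7, -0.2]
opening: 0.3
z31 scale 8.571428571428571
[561.75438819 -33.12004432  87.85238816] [-0.5412251   0.09992912  0.09240115]
```

View pics/z31.png

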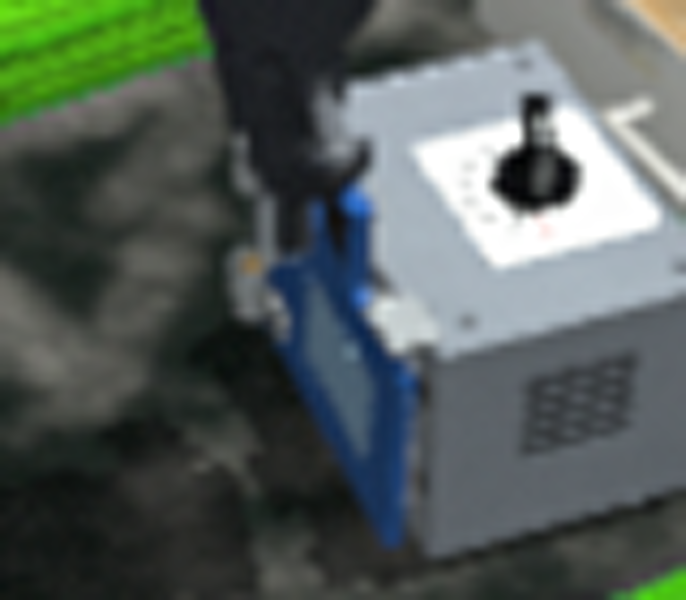

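```bash
python3 -m handwheel '[{"x":0,"y":0,"z":-8,"ax":0,"ay":0,"az":0,"claw":0},{"x":0,"y":0,"z":-17,"ax":0,"ay":0,"az":0,"claw":0},{"x":0,"y":0,"z":-17,"ax":0,"ay":0,"az":0,"claw":0}]'; python3 - <<'E'
from h import *
grab("side","s26");zoom("s26",250,180,330,250,"z32");print(cur()[0],cur()[2]["contact_force"])
E
```

```text
t: 21.1
position: [564.0, -33.1, 106.8]
tcp_rot: [0.001, 0.061, 0.998, 0.0]
contact_force: [-0.1, -0.5, -0.7]
opening: 0.2
z32 scale 8.571428571428571
[563.46782104 -33.23843067 106.05170624] [ 0.93840138 -0.44161567  1.15520173]
```

View pics/z32.png

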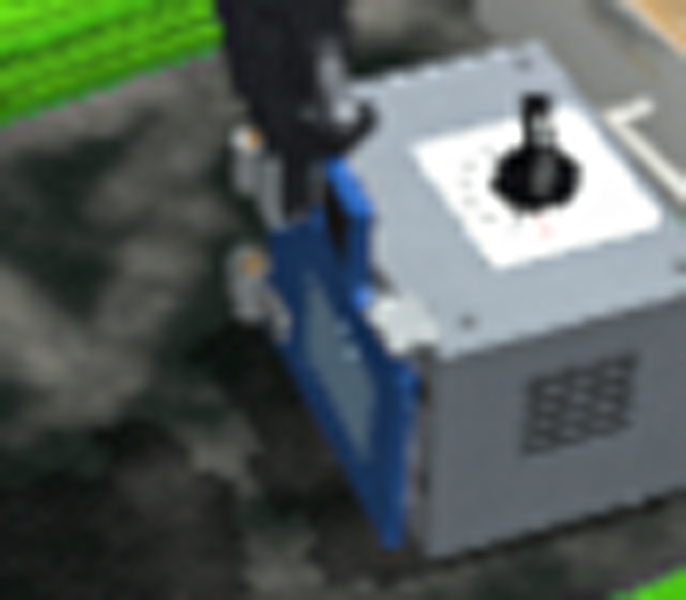

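```bash
python3 -m handwheel '[{"x":-4,"y":0,"z":0,"ax":0,"ay":0,"az":0,"claw":0},{"x":-7,"y":0,"z":0,"ax":0,"ay":0,"az":0,"claw":0},{"x":-9,"y":0,"z":0,"ax":0,"ay":0,"az":0,"claw":0},{"x":-11,"y":0,"z":0,"ax":0,"ay":0,"az":0,"claw":0},{"x":-13,"y":0,"z":0,"ax":0,"ay":0,"az":0,"claw":0}]';python3 -m handwheel '[{"x":-1,"y":0,"z":0,"ax":0,"ay":0,"az":0,"claw":0},{"x":-2,"y":0,"z":0,"ax":0,"ay":0,"az":0,"claw":0},{"x":-3,"y":0,"z":0,"ax":0,"ay":0,"az":0,"claw":0}]'
```

```text
t: 21.65
position: [575.4, -34.7, 104.6]
tcp_rot: [-0.001, 0.06, 0.998, 0.0]
contact_force: [0.5, 0.2, 0.2]
opening: -0.0
t: 21.95
position: [575.6, -34.8, 104.6]
tcp_rot: [-0.003, 0.06, 0.998, -0.0]
contact_force: [-10.6, 1.8, 7.9]
opening: -0.2
```

Firm stop again. Withdraw slowly and look.

```bash
python3 -m handwheel '[{"x":1,"y":0,"z":0,"ax":0,"ay":0,"az":0,"claw":0},{"x":2,"y":0,"z":0,"ax":0,"ay":0,"az":0,"claw":0},{"x":3,"y":0,"z":0,"ax":0,"ay":0,"az":0,"claw":0},{"x":5,"y":0,"z":0,"ax":0,"ay":0,"az":0,"claw":0},{"x":8,"y":0,"z":0,"ax":0,"ay":0,"az":0,"claw":0},{"x":12,"y":0,"z":0,"ax":0,"ay":0,"az":0,"claw":0},{"x":17,"y":0,"z":0,"ax":0,"ay":0,"az":0,"claw":0}]'; python3 - <<'E'
from h import *
grab("side","s27");zoom("s27",250,180,330,250,"z33");print(cur()[0],cur()[2]["contact_force"])
E
```

```text
t: 22.65
position: [561.5, -33.1, 105.0]
tcp_rot: [-0.0, 0.061, 0.998, 0.0]
contact_force: [0.4, 0.7, 0.1]
opening: -0.3
z33 scale 8.571428571428571
[560.40174429 -32.90041929 104.85989319] [-1.12997662  1.13483571 -0.17135668]
```

View pics/z33.png

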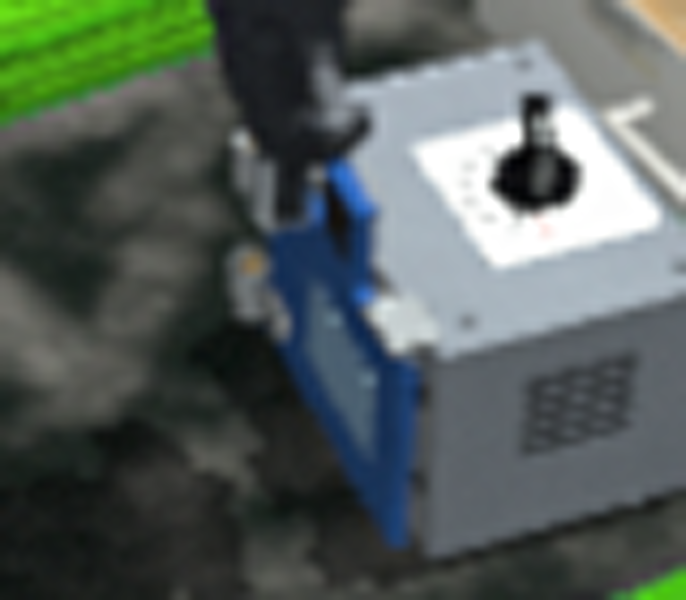

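```bash
python3 - <<'E'
from h import *
grab("side","s28")
def edge(n):
    im=cv2.resize(cv2.imread(f"pics/{n}.png")[180:250,250:330],None,fx=8,fy=8,interpolation=cv2.INTER_CUBIC).astype(int)
    m=(im[:,:,0]-im[:,:,2]>45);r=[]
    for y in(380,400,420,440,460,480,500): 
        xs=np.where(m[y,200:420])[0]; r.append(xs.max()+200 if len(xs) else None)
    return r
for n in("s22","s23","s24","s25","s26","s27","s28"):print(n,edge(n))
E
```

```text
s22 [np.int64(394), np.int64(392), np.int64(389), np.int64(388), np.int64(387), np.int64(384), np.int64(382)]
s23 [np.int64(375), np.int64(372), np.int64(370), np.int64(370), np.int64(368), np.int64(369), np.int64(367)]
s24 [np.int64(393), np.int64(391), np.int64(388), np.int64(388), np.int64(387), np.int64(385), np.int64(382)]
s25 [np.int64(386), np.int64(382), np.int64(378), np.int64(378), np.int64(377), np.int64(376), np.int64(374)]
s26 [np.int64(386), np.int64(383), np.int64(378), np.int64(378), np.int64(377), np.int64(377), np.int64(374)]
s27 [np.int64(388), np.int64(387), np.int64(385), np.int64(382), np.int64(379), np.int64(379), np.int64(378)]
s28 [np.int64(388), np.int64(386), np.int64(385), np.int64(381), np.int64(380), np.int64(379), np.int64(378)]
```

```bash
python3 -m handwheel '[{"x":-6,"y":0,"z":0,"ax":0,"ay":0,"az":0,"claw":0},{"x":-10,"y":0,"z":0,"ax":0,"ay":0,"az":0,"claw":0},{"x":-12,"y":0,"z":0,"ax":0,"ay":0,"az":0,"claw":0},{"x":-13,"y":0,"z":0,"ax":0,"ay":0,"az":0,"claw":0},{"x":-14,"y":0,"z":0,"ax":0,"ay":0,"az":0,"claw":0},{"x":-14.5,"y":0,"z":0,"ax":0,"ay":0,"az":0,"claw":0},{"x":-15,"y":0,"z":0,"ax":0,"ay":0,"az":0,"claw":0}]';python3 -m handwheel '[{"x":-0.3,"y":0,"z":0,"ax":0,"ay":0,"az":0,"claw":0},{"x":-0.5,"y":0,"z":0,"ax":0,"ay":0,"az":0,"claw":0},{"x":-0.5,"y":0,"z":0,"ax":0,"ay":0,"az":0,"claw":0}]'
python3 - <<'E'
from h import *
grab("side","s29")
E
```

```text
t: 23.45
position: [575.6, -34.8, 104.7]
tcp_rot: [-0.001, 0.061, 0.998, -0.0]
contact_force: [-2.5, 0.8, 2.6]
opening: -0.1
t: 23.75
position: [575.7, -34.8, 104.7]
tcp_rot: [-0.002, 0.06, 0.998, -0.0]
contact_force: [-5.4, 0.9, 3.3]
opening: 0.1
```

```bash
python3 -m handwheel '[{"x":0.3,"y":0,"z":0,"ax":0,"ay":0,"az":0,"claw":0},{"x":0.6,"y":0,"z":0,"ax":0,"ay":0,"az":0,"claw":0},{"x":0.9,"y":0,"z":0,"ax":0,"ay":0,"az":0,"claw":0},{"x":1.2,"y":0,"z":0,"ax":0,"ay":0,"az":0,"claw":0},{"x":1.5,"y":0,"z":0,"ax":0,"ay":0,"az":0,"claw":0},{"x":1.8,"y":0,"z":0,"ax":0,"ay":0,"az":0,"claw":0},{"x":2.1,"y":0,"z":0,"ax":0,"ay":0,"az":0,"claw":0},{"x":2.4,"y":0,"z":0,"ax":0,"ay":0,"az":0,"claw":0}]';python3 - <<'E'
from h import *
grab("side","s30")
E
python3 -m handwheel '[{"x":0.4,"y":0,"z":0,"ax":0,"ay":0,"az":0,"claw":0},{"x":0.8,"y":0,"z":0,"ax":0,"ay":0,"az":0,"claw":0},{"x":1.2,"y":0,"z":0,"ax":0,"ay":0,"az":0,"claw":0},{"x":1.6,"y":0,"z":0,"ax":0,"ay":0,"az":0,"claw":0},{"x":2,"y":0,"z":0,"ax":0,"ay":0,"az":0,"claw":0},{"x":2.5,"y":0,"z":0,"ax":0,"ay":0,"az":0,"claw":0},{"x":4,"y":0,"z":0,"ax":0,"ay":0,"az":0,"claw":0},{"x":8,"y":0,"z":0,"ax":0,"ay":0,"az":0,"claw":0}]';python3 - <<'E'
from h import *
grab("side","s31")
def edge(n):
    im=cv2.resize(cv2.imread(f"pics/{n}.png")[180:250,250:330],None,fx=8,fy=8,interpolation=cv2.INTER_CUBIC).astype(int)
    m=(im[:,:,0]-im[:,:,2]>45)
    return [int(np.where(m[y,200:420])[0].max()+200) for y in(380,400,420,440,460,480,500)]
for n in("s24","s29","s30","s31"):print(n,edge(n))
E
```

```text
t: 24.6
position: [575.4, -34.9, 105.2]
tcp_rot: [0.001, 0.061, 0.998, 0.0]
contact_force: [-0.1, 0.3, -0.5]
opening: -0.0
t: 25.45
position: [566.7, -33.7, 104.9]
tcp_rot: [-0.0, 0.061, 0.998, 0.0]
contact_force: [-1.3, 0.2, -0.1]
opening: 0.0
s24 [393, 391, 388, 388, 387, 385, 382]
s29 [395, 393, 390, 388, 387, 385, 382]
s30 [392, 392, 389, 388, 387, 384, 382]
s31 [389, 388, 386, 385, 383, 380, 381]
```

```bash
python3 -m handwheel '[{"x":-5,"y":0,"z":0,"ax":0,"ay":0,"az":0,"claw":0},{"x":-7,"y":0,"z":0,"ax":0,"ay":0,"az":0,"claw":0},{"x":-8.5,"y":0,"z":0,"ax":0,"ay":0,"az":0,"claw":0},{"x":-9.5,"y":0,"z":0,"ax":0,"ay":0,"az":0,"claw":0},{"x":-10.2,"y":0,"z":0,"ax":0,"ay":0,"az":0,"claw":0},{"x":-10.8,"y":0,"z":0,"ax":0,"ay":0,"az":0,"claw":0},{"x":-11,"y":0,"z":0,"ax":0,"ay":0,"az":0,"claw":0}]';python3 -m handwheel '[{"x":0.5,"y":0,"z":0,"ax":0,"ay":0,"az":0,"claw":0},{"x":1,"y":0,"z":0,"ax":0,"ay":0,"az":0,"claw":0},{"x":1,"y":0,"z":-5,"ax":0,"ay":0,"az":0,"claw":0},{"x":1,"y":0,"z":-10,"ax":0,"ay":0,"az":0,"claw":0},{"x":1,"y":0,"z":-20,"ax":0,"ay":0,"az":0,"claw":0},{"x":1,"y":0,"z":-40,"ax":0,"ay":0,"az":0,"claw":0},{"x":1,"y":0,"z":-75,"ax":0,"ay":0,"az":0,"claw":0}]'
python3 - <<'E'
from h import *
grab("side","s32");grab("wrist","w32");grab("scene","c32");zoom("s32",250,180,330,250,"z34")
def edge(n):
    im=cv2.resize(cv2.imread(f"pics/{n}.png")[180:250,250:330],None,fx=8,fy=8,interpolation=cv2.INTER_CUBIC).astype(int)
    m=(im[:,:,0]-im[:,:,2]>45)
    return [int(np.where(m[y,200:420])[0].max()+200) for y in(380,400,420,440,460,480,500)]
for n in("s24","s32"):print(n,edge(n))
E
```

```text
t: 26.2
position: [575.6, -34.9, 104.7]
tcp_rot: [-0.002, 0.06, 0.998, -0.0]
contact_force: [-6.2, -0.0, 5.9]
opening: -0.2
t: 26.9
position: [576.6, -35.1, 180.1]
tcp_rot: [-0.001, 0.06, 0.998, 0.0]
contact_force: [0.3, 0.5, 0.9]
opening: 0.2
z34 scale 8.571428571428571
s24 [393, 391, 388, 388, 387, 385, 382]
s32 [386, 381, 378, 378, 377, 376, 374]
```

View pics/z34.png

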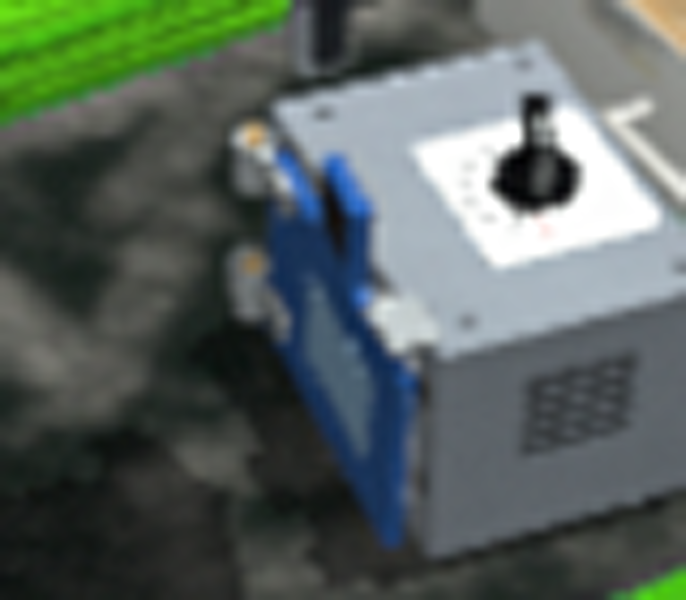

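View pics/w32.png

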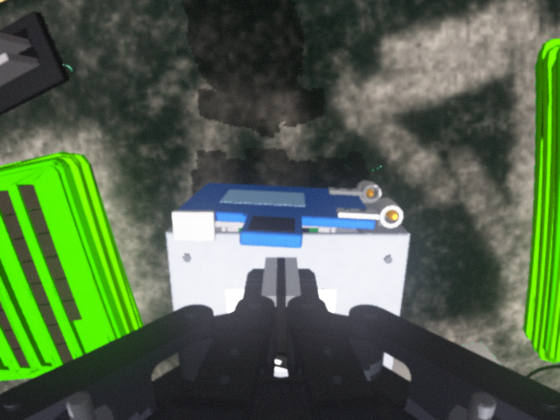

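```bash
python3 -m handwheel '[{"x":18,"y":0,"z":0,"ax":0,"ay":0,"az":0,"claw":0},{"x":20,"y":0,"z":40,"ax":0,"ay":0,"az":0,"claw":0},{"x":20,"y":0,"z":75,"ax":0,"ay":0,"az":0,"claw":0},{"x":12,"y":0,"z":75,"ax":0,"ay":0,"az":0,"claw":0},{"x":7,"y":0,"z":75,"ax":0,"ay":0,"az":0,"claw":0},{"x":4.5,"y":0,"z":75,"ax":0,"ay":0,"az":0,"claw":0},{"x":3,"y":0,"z":75,"ax":0,"ay":0,"az":0,"claw":0},{"x":2,"y":0,"z":75,"ax":0,"ay":0,"az":0,"claw":0}]';python3 -m handwheel '[{"x":-0.3,"y":0,"z":0,"ax":0,"ay":0,"az":0,"claw":0},{"x":-0.6,"y":0,"z":0,"ax":0,"ay":0,"az":0,"claw":0},{"x":-0.9,"y":0,"z":0,"ax":0,"ay":0,"az":0,"claw":0}]'
```

```text
t: 27.85
position: [575.5, -34.6, 106.1]
tcp_rot: [0.001, 0.061, 0.998, -0.0]
contact_force: [0.7, 0.3, 0.2]
opening: -0.0
t: 28.15
position: [575.4, -34.9, 105.1]
tcp_rot: [-0.0, 0.061, 0.998, -0.0]
contact_force: [-0.2, -0.2, 0.3]
opening: -0.1
```

```bash
python3 -m handwheel '[{"x":-0.3,"y":0,"z":0,"ax":0,"ay":0,"az":0,"claw":0},{"x":-0.5,"y":0,"z":0,"ax":0,"ay":0,"az":0,"claw":0}]'
python3 - <<'E'
from h import *
grab("side","s33")
def edge(n):
    im=cv2.resize(cv2.imread(f"pics/{n}.png")[180:250,250:330],None,fx=8,fy=8,interpolation=cv2.INTER_CUBIC).astype(int)
    m=(im[:,:,0]-im[:,:,2]>45)
    return [int(np.where(m[y,200:420])[0].max()+200) for y in(380,400,420,440,460,480,500)]
for n in("s24","s33"):print(n,edge(n))
E
```

```text
t: 28.35
position: [575.6, -34.9, 104.9]
tcp_rot: [-0.001, 0.061, 0.998, -0.0]
contact_force: [-1.6, 0.4, 1.2]
opening: 0.1
s24 [393, 391, 388, 388, 387, 385, 382]
s33 [394, 393, 390, 388, 388, 385, 382]
```

Shut at 1.6 N. Now withdraw very slowly.

```bash
python3 -m handwheel '[{"x":0.1,"y":0,"z":0,"ax":0,"ay":0,"az":0,"claw":0},{"x":0.2,"y":0,"z":0,"ax":0,"ay":0,"az":0,"claw":0},{"x":0.3,"y":0,"z":0,"ax":0,"ay":0,"az":0,"claw":0},{"x":0.4,"y":0,"z":0,"ax":0,"ay":0,"az":0,"claw":0},{"x":0.5,"y":0,"z":0,"ax":0,"ay":0,"az":0,"claw":0},{"x":0.6,"y":0,"z":0,"ax":0,"ay":0,"az":0,"claw":0},{"x":0.7,"y":0,"z":0,"ax":0,"ay":0,"az":0,"claw":0},{"x":0.8,"y":0,"z":0,"ax":0,"ay":0,"az":0,"claw":0}]'
python3 -m handwheel '[{"x":0.1,"y":0,"z":0,"ax":0,"ay":0,"az":0,"claw":0},{"x":0.2,"y":0,"z":0,"ax":0,"ay":0,"az":0,"claw":0},{"x":0.3,"y":0,"z":0,"ax":0,"ay":0,"az":0,"claw":0},{"x":0.5,"y":0,"z":0,"ax":0,"ay":0,"az":0,"claw":0},{"x":0.7,"y":0,"z":0,"ax":0,"ay":0,"az":0,"claw":0},{"x":1,"y":0,"z":0,"ax":0,"ay":0,"az":0,"claw":0},{"x":2,"y":0,"z":0,"ax":0,"ay":0,"az":0,"claw":0},{"x":4,"y":0,"z":0,"ax":0,"ay":0,"az":0,"claw":0}]'
python3 - <<'E'
from h import *
grab("side","s34")
def edge(n):
    im=cv2.resize(cv2.imread(f"pics/{n}.png")[180:250,250:330],None,fx=8,fy=8,interpolation=cv2.INTER_CUBIC).astype(int)
    m=(im[:,:,0]-im[:,:,2]>45)
    return [int(np.where(m[y,200:420])[0].max()+200) for y in(380,400,420,440,460,480,500)]
for n in("s24","s34"):print(n,edge(n))
E
```

```text
t: 29.2
position: [575.3, -34.8, 104.9]
tcp_rot: [-0.0, 0.061, 0.998, 0.0]
contact_force: [0.1, 0.6, 0.4]
opening: -0.0
t: 30.0
position: [571.2, -34.2, 104.9]
tcp_rot: [-0.0, 0.061, 0.998, 0.0]
contact_force: [0.8, -0.1, 0.2]
opening: -0.4
s24 [393, 391, 388, 388, 387, 385, 382]
s34 [389, 388, 387, 384, 383, 380, 381]
```

```bash
python3 - <<'E'
from h import *
print(cur()[2]["q"].round(3))
w=P("wrist0")
for z in(0,60,120,200): print(z,onz(w,415,200,z).round(0),onz(w,480,200,z).round(0),onz(w,545,200,z).round(0))
zoom("side0",300,60,460,220,"z35")
E
```

```text
[ 0.461  0.543 -0.599  1.846  0.389  0.873  1.125]
0 [797. -20.   0.] [871. -19.   0.] [951. -19.  -0.]
60 [773.  -5.  60.] [836.  -5.  60.] [903.  -5.  60.]
120 [750.   9. 120.] [800.   9. 120.] [854.   9. 120.]
200 [718.  28. 200.] [753.  28. 200.] [790.  28. 200.]
z35 scale 3.75
```

View pics/z35.png

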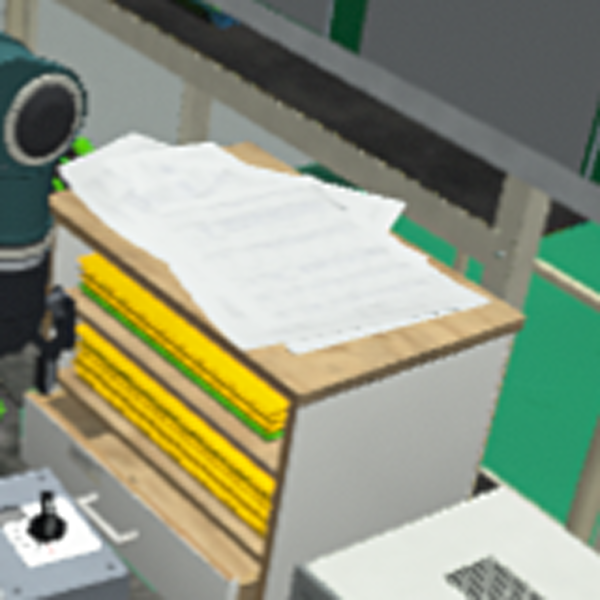

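```bash
python3 - <<'E'
from h import *
w=P("wrist0");f=2.857142857
D=np.array([onz(w,140+a/f,110+b/f,116)[:2] for a,b in [(491,346),(448,363),(416,395),(401,435),(405,477),(426,512),(462,537)]])
A=np.c_[2*D,np.ones(7)];s=np.linalg.lstsq(A,(D**2).sum(1),rcond=None)[0];c=s[:2];print(c,np.sqrt(s[2]+c@c),np.degrees(np.arctan2(*(D-c).T[::-1])).round(1))
q=R.from_euler('z',-CY,degrees=True).as_matrix()[:2,:2]@(c-H)+[-77.5,78];print("chamber frame",q)
rel([678,-47,205],Rd(-25))
E
```

```text
[679.81649824 -46.21055578] 30.215153538974878 [ 101.4  125.1  149.   172.7 -163.1 -139.5 -114.8]
chamber frame [18.57968653 -5.02324104]
xyz [-107.9    0.2 -100.3] axyz [-1.000e-03 -1.000e-03  1.886e+00] dist 147.0 deg 108.0
```

```bash
python3 -m handwheel '[{"x":10,"y":0,"z":0,"ax":0,"ay":0,"az":0,"claw":0},{"x":15,"y":0,"z":-45,"ax":0,"ay":0,"az":0,"claw":50},{"x":10,"y":0,"z":-90,"ax":0,"ay":0,"az":0.15,"claw":50},{"x":-35,"y":0,"z":-100,"ax":0,"ay":0,"az":0.3,"claw":50},{"x":-80,"y":0,"z":-100,"ax":0,"ay":0,"az":0.45,"claw":50},{"x":-108,"y":0,"z":-100,"ax":0,"ay":0,"az":0.6,"claw":50},{"x":-108,"y":0,"z":-100,"ax":0,"ay":0,"az":0.75,"claw":50},{"x":-108,"y":0,"z":-100,"ax":0,"ay":0,"az":0.9,"claw":50}]'; python3 - <<'E'
from h import *
rel([679.8,-46.2,205],Rd(-25))
E
```

```text
t: 30.85
position: [678.2, -47.0, 203.9]
tcp_rot: [-0.001, 0.491, 0.871, -0.0]
contact_force: [-1.2, -0.1, -0.1]
opening: 49.9
xyz [-0.1  1.7 -1.1] axyz [-0.002 -0.001  0.98 ] dist 2.0 deg 56.0
```

```bash
python3 -m handwheel '[{"x":0,"y":1.7,"z":0,"ax":0,"ay":0,"az":0.15,"claw":50},{"x":0,"y":1.7,"z":0,"ax":0,"ay":0,"az":0.3,"claw":50},{"x":0,"y":1.7,"z":0,"ax":0,"ay":0,"az":0.45,"claw":50},{"x":0,"y":1.7,"z":0,"ax":0,"ay":0,"az":0.6,"claw":50},{"x":0,"y":1.7,"z":0,"ax":0,"ay":0,"az":0.75,"claw":50},{"x":0,"y":1.7,"z":0,"ax":0,"ay":0,"az":0.9,"claw":50},{"x":0,"y":1.7,"z":0,"ax":0,"ay":0,"az":0.98,"claw":50},{"x":0,"y":1.7,"z":0,"ax":0,"ay":0,"az":0.98,"claw":50}]'; python3 - <<'E'
from h import *
s=cur();print(s[0],s[1].round(3))
grab("wrist","w35")
E
```

```text
t: 31.65
position: [679.2, -46.1, 204.7]
tcp_rot: [-0.0, 0.842, 0.54, -0.001]
contact_force: [-0.2, 0.1, -0.8]
opening: 50.1
[679.22071257 -46.13328598 204.71368377] [[ 0.417  0.909 -0.001]
 [ 0.909 -0.417  0.   ]
 [-0.    -0.001 -1.   ]]
```

View pics/w35.png

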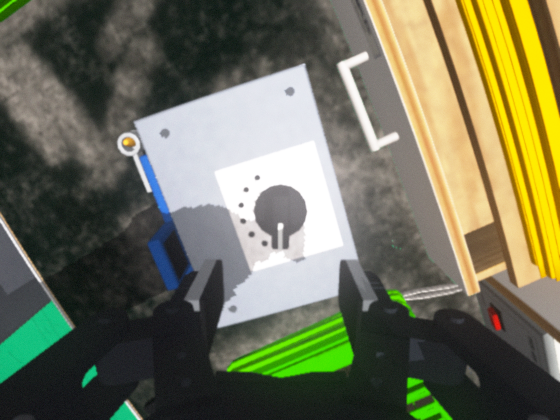

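```bash
python3 -m handwheel '[{"x":0,"y":0.5,"z":40,"ax":0,"ay":0,"az":0,"claw":50},{"x":0,"y":0.5,"z":65,"ax":0,"ay":0,"az":0,"claw":50},{"x":0,"y":0.5,"z":80,"ax":0,"ay":0,"az":0,"claw":40},{"x":0,"y":0.5,"z":86,"ax":0,"ay":0,"az":0,"claw":30},{"x":0,"y":0.5,"z":86,"ax":0,"ay":0,"az":0,"claw":30}]'; python3 - <<'E'
from h import *
grab("side","s36");zoom("s36",270,170,350,240,"z36");grab("scene","c36");zoom("c36",220,160,300,220,"z37")
p=P("s36");
for z in(118,124,138,152):print(z,((proj(p,[679.8,-46.2,z])-[270,170])*8.57).round(),((proj(P("c36"),[679.8,-46.2,z])-[220,160])*10).round())
E
```

```text
t: 32.2
position: [680.2, -46.6, 118.5]
tcp_rot: [-0.001, 0.842, 0.54, -0.0]
contact_force: [-0.6, 0.2, 0.2]
opening: 30.0
z36 scale 8.571428571428571
z37 scale 10.0
118 [364. 259.] [319. 339.]
124 [365. 248.] [319. 323.]
138 [367. 222.] [317. 287.]
152 [369. 196.] [315. 250.]
```

View pics/z36.png

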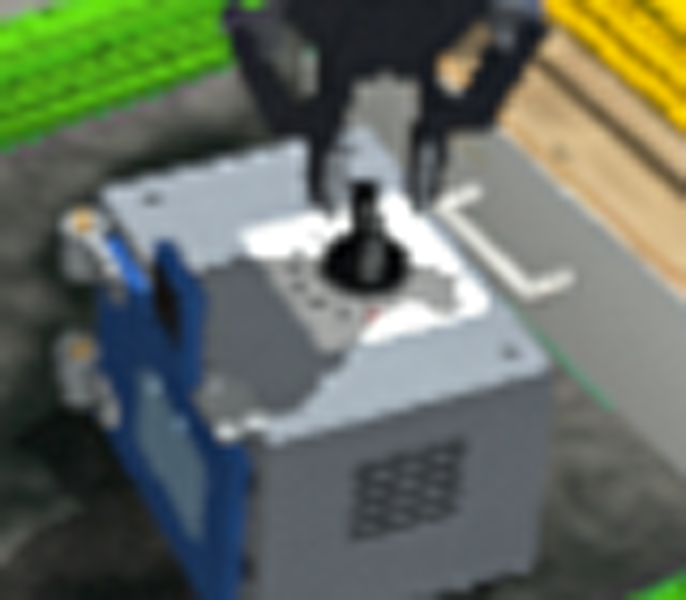

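View pics/z37.png

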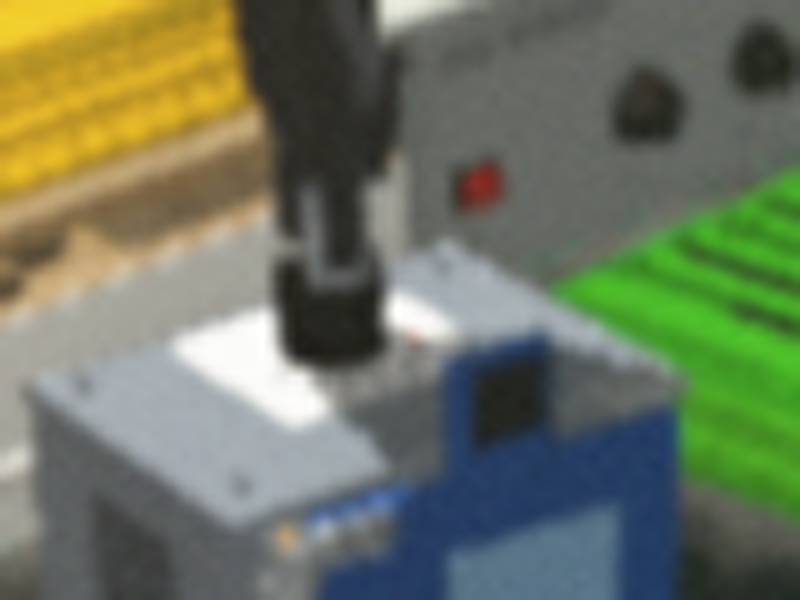

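```bash
python3 -m handwheel '[{"x":0,"y":0,"z":6,"ax":0,"ay":0,"az":0,"claw":30},{"x":0,"y":0,"z":12,"ax":0,"ay":0,"az":0,"claw":30},{"x":0,"y":0,"z":15,"ax":0,"ay":0,"az":0,"claw":30},{"x":0,"y":0,"z":15,"ax":0,"ay":0,"az":0,"claw":30}]'; python3 - <<'E'
from h import *
grab("side","s37");zoom("s37",270,170,350,240,"z38")
E
```

```text
t: 32.7
position: [679.9, -46.6, 103.1]
tcp_rot: [-0.001, 0.842, 0.54, -0.001]
contact_force: [-0.8, 0.3, -0.2]
opening: 29.7
z38 scale 8.571428571428571
```

View pics/z38.png

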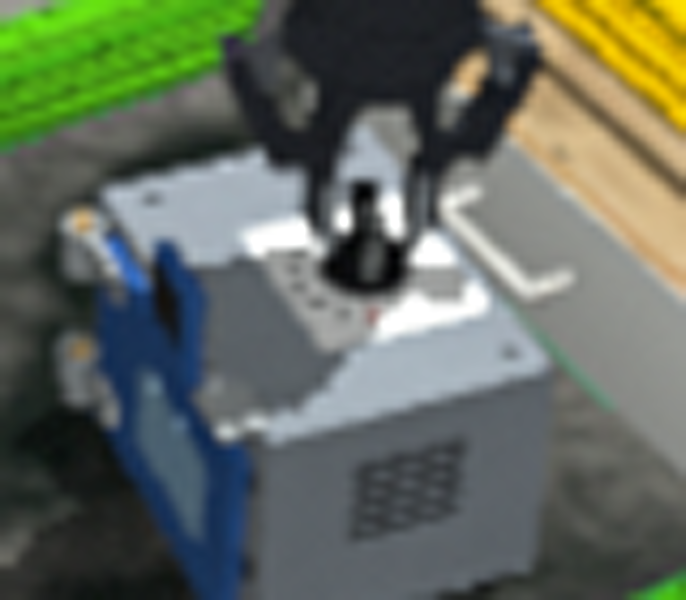

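```bash
python3 -m handwheel '[{"x":0,"y":0,"z":0,"ax":0,"ay":0,"az":0,"claw":8},{"x":0,"y":0,"z":0,"ax":0,"ay":0,"az":0,"claw":6},{"x":0,"y":0,"z":0,"ax":0,"ay":0,"az":0,"claw":6},{"x":0,"y":0,"z":0,"ax":0,"ay":0,"az":0,"claw":6},{"x":0,"y":0,"z":0,"ax":0,"ay":0,"az":0,"claw":6}]' 30; python3 - <<'E'
from h import *
s=cur();print(s[0],s[2]["torque"],s[2]["contact_force"]);rel([679.9,-46.5,103.1],Rd(-97.2))
grab("side","s38");zoom("s38",270,170,350,240,"z39")
E
```

```text
t: 33.25
position: [679.0, -46.0, 104.1]
tcp_rot: [-0.001, 0.842, 0.54, -0.001]
contact_force: [-4.6, 1.0, 3.7]
opening: 10.9
[678.96795196 -45.97883076 104.14432268] [ 0.16665198  1.00049635 -0.20863327] [-4.59020313  1.03500359  3.66483767]
xyz [-0.1  1.1  1. ] axyz [-0.003  0.003  1.266] dist 1.0 deg 73.0
z39 scale 8.571428571428571
```

View pics/z39.png

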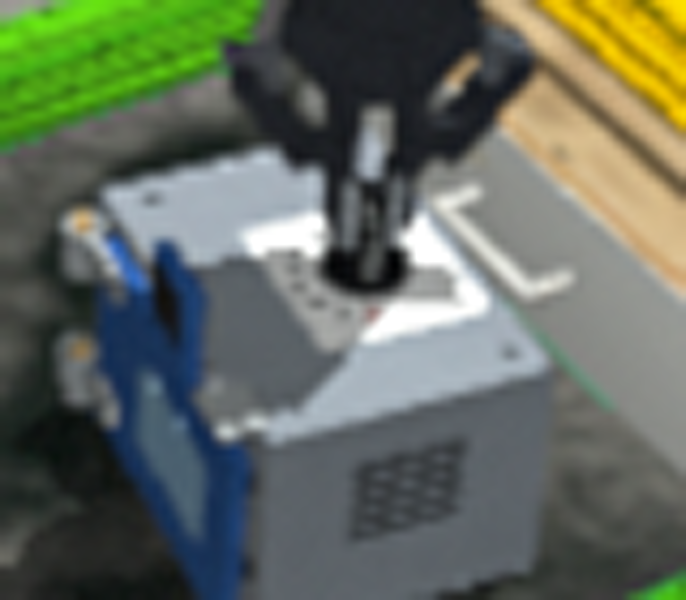

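```bash
python3 -m handwheel '[{"x":0,"y":0,"z":0,"ax":0,"ay":0,"az":0.14,"claw":6},{"x":0,"y":0,"z":0,"ax":0,"ay":0,"az":0.28,"claw":6},{"x":0,"y":0,"z":0,"ax":0,"ay":0,"az":0.42,"claw":6},{"x":0,"y":0,"z":0,"ax":0,"ay":0,"az":0.56,"claw":6},{"x":0,"y":0,"z":0,"ax":0,"ay":0,"az":0.7,"claw":6},{"x":0,"y":0,"z":0,"ax":0,"ay":0,"az":0.84,"claw":6},{"x":0,"y":0,"z":0,"ax":0,"ay":0,"az":0.98,"claw":6},{"x":0,"y":0,"z":0,"ax":0,"ay":0,"az":1.12,"claw":6}]'; python3 - <<'E'
from h import *
s=cur();print(s[0],s[2]["torque"],s[2]["contact_force"]);rel([679.9,-46.5,103.1],Rd(-97.2))
E
```

```text
t: 34.1
position: [679.5, -46.8, 104.1]
tcp_rot: [0.0, 1.0, 0.007, -0.001]
contact_force: [-3.1, -0.6, 2.4]
opening: 11.3
[679.45315978 -46.78458608 104.14850725] [-0.18121976  0.74833032  0.00098793] [-3.06117243 -0.60357788  2.3941584 ]
xyz [ 0.5 -0.3  1. ] axyz [0.    0.002 0.141] dist 1.0 deg 8.0
```

```bash
python3 -m handwheel '[{"x":0,"y":0,"z":0,"ax":0,"ay":0,"az":0.12,"claw":6},{"x":0,"y":0,"z":0,"ax":0,"ay":0,"az":0.141,"claw":6},{"x":0,"y":0,"z":0,"ax":0,"ay":0,"az":0.141,"claw":6},{"x":0,"y":0,"z":0,"ax":0,"ay":0,"az":0.141,"claw":25},{"x":0,"y":0,"z":0,"ax":0,"ay":0,"az":0.141,"claw":40},{"x":0,"y":0,"z":0,"ax":0,"ay":0,"az":0.141,"claw":40},{"x":0,"y":0,"z":-40,"ax":0,"ay":0,"az":0.141,"claw":40},{"x":0,"y":0,"z":-90,"ax":0,"ay":0,"az":0.141,"claw":40}]'; python3 - <<'E'
from h import *
grab("wrist","w40");grab("side","s40");zoom("s40",250,170,350,250,"z40")
rel([520,-60,260],Rd(0))
E
```

```text
t: 34.9
position: [678.7, -46.4, 191.8]
tcp_rot: [0.0, 0.998, -0.06, -0.003]
contact_force: [0.5, -0.4, 0.6]
opening: 40.2
z40 scale 7.5
xyz [-161.9   32.7  -60.3] axyz [ 0.01  -0.012 -1.691] dist 176.0 deg 97.0
```

View pics/w40.png

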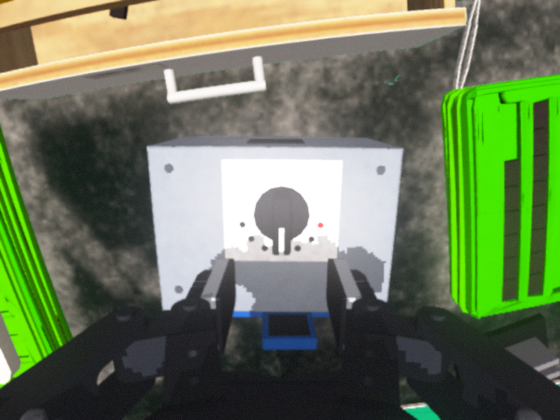

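View pics/z40.png

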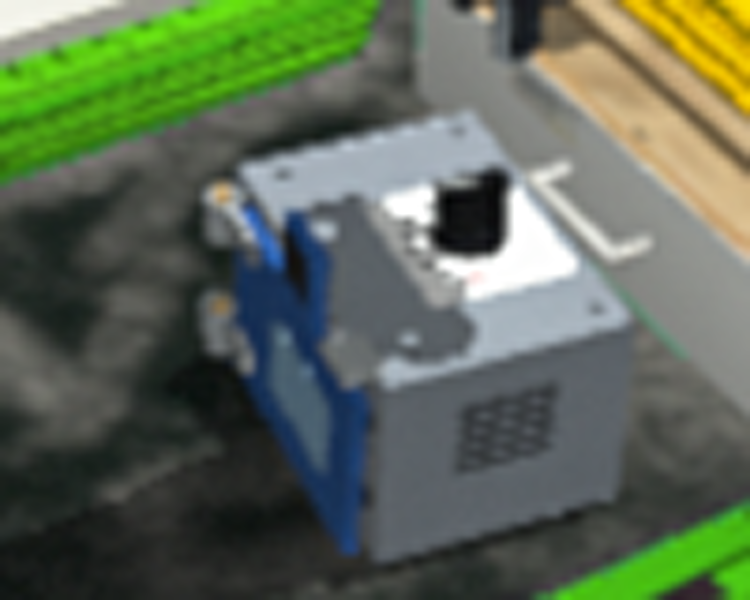

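```bash
python3 -m handwheel '[{"x":-45,"y":0,"z":-20,"ax":0,"ay":0,"az":0,"claw":40},{"x":-90,"y":0,"z":-30,"ax":0,"ay":0,"az":0,"claw":40},{"x":-135,"y":0,"z":-30,"ax":0,"ay":0,"az":0,"claw":40},{"x":-165,"y":0,"z":-30,"ax":0,"ay":0,"az":0,"claw":40},{"x":-165,"y":0,"z":-30,"ax":0,"ay":0,"az":0,"claw":40}]'; python3 - <<'E'
from h import *
grab("wrist","w41");grab("side","s41");zoom("w41",140,90,420,270,"z41")
def edge(n):
    im=cv2.resize(cv2.imread(f"pics/{n}.png")[180:250,250:330],None,fx=8,fy=8,interpolation=cv2.INTER_CUBIC).astype(int)
    m=(im[:,:,0]-im[:,:,2]>45)
    return [int(np.where(m[y,200:420])[0].max()+200) for y in(380,400,420,440,460,480,500)]
for n in("s24","s34","s40","s41"):print(n,edge(n))
E
```

```text
t: 35.5
position: [513.6, -26.2, 224.4]
tcp_rot: [-0.0, 0.998, -0.06, -0.001]
contact_force: [0.2, -0.4, -0.1]
opening: 40.1
z41 scale 2.857142857142857
s24 [393, 391, 388, 388, 387, 385, 382]
s34 [389, 388, 387, 384, 383, 380, 381]
s40 [388, 388, 386, 385, 383, 380, 381]
s41 [389, 388, 386, 384, 383, 380, 380]
```

View pics/z41.png

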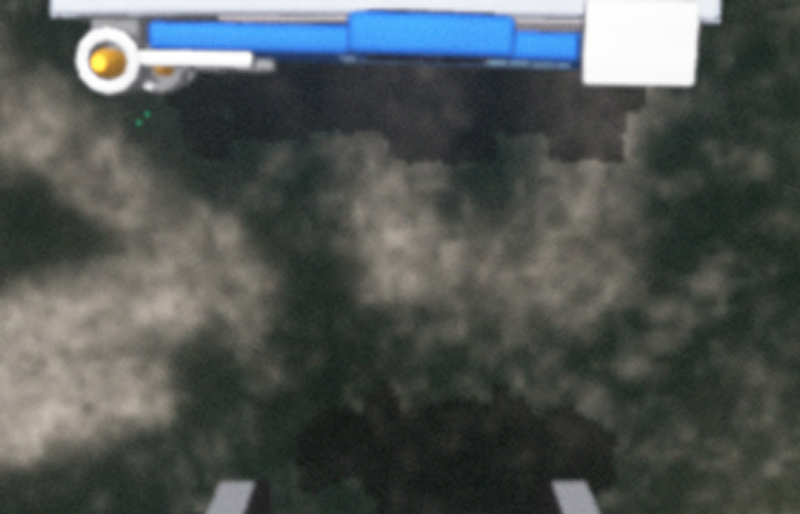

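```bash
python3 - <<'E'
from h import *
im=cv2.imread("pics/w41.png").astype(int)
w=P("w41")
def fit(pts,z):
    X=np.array([onz(w,u,v,z)[:2] for u,v in pts]);c=np.polyfit(X[:,1],X[:,0],1);return c,np.degrees(np.arctan(c[0])),np.abs(np.polyval(c,X[:,1])-X[:,0]).max()
up=cv2.resize(cv2.imread("pics/w41.png"),None,fx=4,fy=4,interpolation=cv2.INTER_CUBIC).astype(int)
blue=(up[:,:,0]-up[:,:,2]>90)&(up[:,:,0]>150)
pts_in=[];pts_out=[];roof=[]
for u in list(range(196,258,4))+list(range(324,342,3)):
    ys=np.where(blue[90*4:125*4,u*4])[0]
    if len(ys): pts_in.append((u,90+ys.min()/4));pts_out.append((u,90+ys.max()/4))
print([ (u,round(a,1)) for u,a in pts_in],[round(a,1) for u,a in pts_out])
print("door inner edge",fit(pts_in,110));print("outer",fit(pts_out,110))
for u in list(range(165,215,4))+list(range(384,392,2)):
    col=up[80*4:110*4,u*4].sum(1);ys=np.where(col>540)[0]; 
    if len(ys): roof.append((u,80+ys.max()/4))
print(roof);print("roof",fit(roof,115))
E
```

```text
[(196, np.float64(97.0)), (200, np.float64(97.5)), (204, np.float64(97.5)), (208, np.float64(97.5)), (212, np.float64(97.5)), (216, np.float64(97.5)), (220, np.float64(97.8)), (224, np.float64(98.0)), (228, np.float64(98.0)), (232, np.float64(98.0)), (236, np.float64(98.2)), (240, np.float64(98.2)), (244, np.float64(98.2)), (248, np.float64(98.5)), (252, np.float64(98.2)), (256, np.float64(98.5)), (324, np.float64(100.8)), (327, np.float64(100.8)), (330, np.float64(101.2)), (333, np.float64(101.2)), (336, np.float64(101.2)), (339, np.float64(101.5))] [np.float64(106.8), np.float64(106.8), np.float64(106.8), np.float64(107.0), np.float64(107.0), np.float64(107.2), np.float64(107.2), np.float64(107.2), np.float64(107.5), np.float64(108.0), np.float64(108.2), np.float64(108.2), np.float64(108.2), np.float64(108.5), np.float64(108.5), np.float64(108.5), np.float64(111.0), np.float64(111.0), np.float64(111.0), np.float64(111.2), np.float64(111.5), np.float64(111.5)]
door inner edge (array([1.50084356e-01, 5.99088757e+02]), np.float64(8.535492413414982), np.float64(0.2122642653476987))
outer (array([1.54455319e-01, 5.91668187e+02]), np.float64(8.780254758448873), np.float64(0.3173755824716409))
[(165, np.float64(95.0)), (169, np.float64(109.75)), (173, np.float64(109.75)), (177, np.float64(104.0)), (181, np.float64(106.0)), (185, np.float64(109.75)), (189, np.float64(109.75)), (193, np.float64(109.75)), (197, np.float64(109.75)), (201, np.float64(109.75)), (205, np.float64(109.75)), (209, np.float64(109.75)), (213, np.float64(109.75)), (384, np.float64(102.0)), (386, np.float64(96.5)), (388, np.float64(97.25)), (390, np.float64(97.0))]
roof (array([7.47555526e-02, 5.93666502e+02]), np.float64(4.2752256137233875), np.float64(10.527214632724167))
```

```bash
python3 - <<'E'
from h import *
zoom("w41",150,85,210,112,"z42");zoom("w41",335,85,395,112,"z43")
a=cv2.imread("pics/z42.png");b=cv2.imread("pics/z43.png");cv2.imwrite("pics/z44.png",np.vstack([a[:300],b[:300]]));print(a.shape)
E
```

```text
z42 scale 13.333333333333334
z43 scale 13.333333333333334
(360, 800, 3)
```

View pics/z44.png

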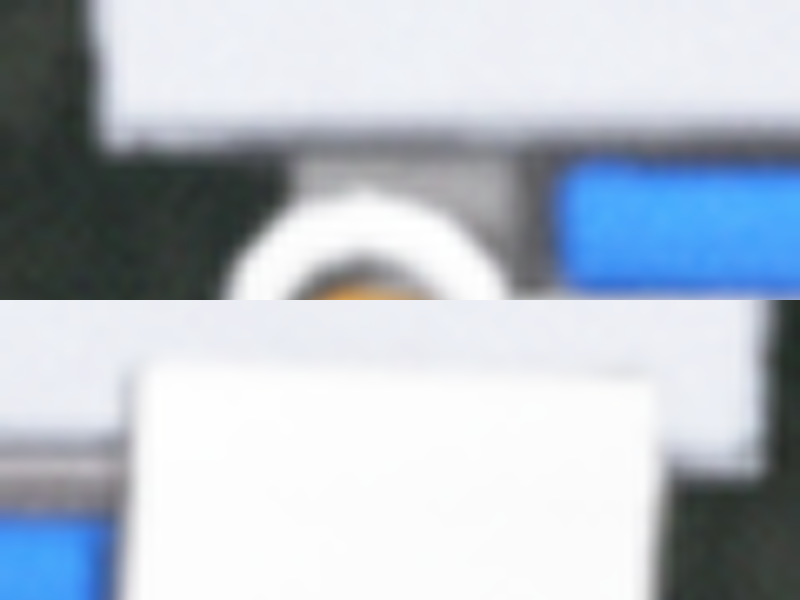

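```bash
python3 - <<'E'
from h import *
w=P("w41")
def line(a,b,z):
    A=onz(w,*a,z);B=onz(w,*b,z);d=A-B;return A.round(1),B.round(1),np.degrees(np.arctan2(d[0],d[1])).round(2)
print(line((157.9,96.25),(392.4,98.0),115));print(line((187.5,95.1),(342.5,95.5),115));print("door",line((193.5,97.4),(341,101.1),110))
E
```

```text
(array([607.9,  57.7, 115. ]), array([ 585.3, -120.2,  115. ]), np.float64(7.27))
(array([605.6,  34.8, 115. ]), array([591.1, -82.1, 115. ]), np.float64(7.1))
door (array([603.7,  31.7, 110. ]), array([587.2, -81.5, 110. ]), np.float64(8.32))
```

```bash
python3 - <<'E'
from h import *
s=cur()[2];print(s["t"],s["contact_force"],np.abs(s["joint_vel"]).max())
grab("scene","c50");zoom("c50",120,170,300,350,"z50")
print(close_job())
E
```

```text
35.6 [0.48199477 0.82873154 0.57373337] 0.03564651299520581
z50 scale 3.3333333333333335
the job is handed in; nothing more can be done
None
```

View pics/z50.png

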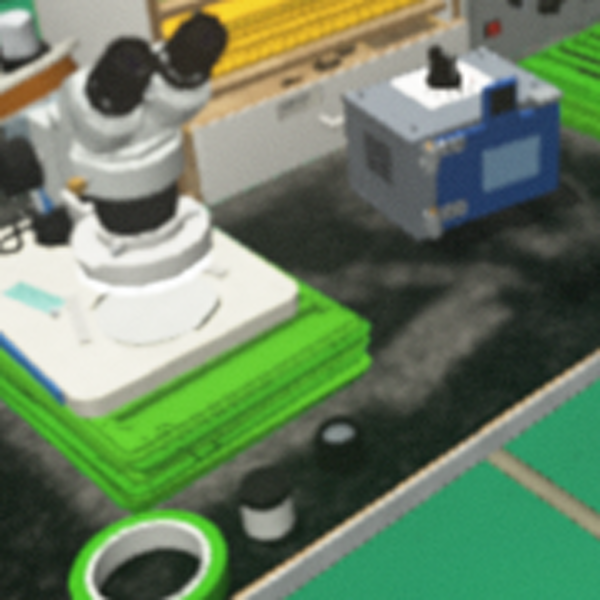

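I did all four steps in the order asked and handed the job in at about 36 s. The only shortfall I measured is that the door stands about 1° open instead of tight against the chamber.

- **Tray:** I pushed it until it met a firm stop at about 17 N. The pictures showed its front plate level with the chamber's front face. I could not check it again once the door was shut.
- **Door:** I hung it open by about 60°. Both pin tips stood about 2 mm above the knuckles, which is what a fully seated hinge should show.
- **Shutting the door:** Under the fingers it closed against a firm stop, with the free corner under the lip. Each time I let go it sprang back, by up to about 10° at first, so I pushed it again and withdrew more slowly. My last check, from above, put it about 1° open (± about 0.4°). It did not move after that.
- **Selector:** I turned it last, 1.26 rad clockwise from the red-dot stop, and let go. The pointer then looked straight at the chamber's front, with three dots on either side of it.

**Failed tries:** My first tray push and first door push passed over the top without touching. The closed fingertips sit about 30 mm higher than the stated tool point. I repeated both pushes lower down.

The other things on the bench were not approached. The loupe, jar and tape stood undisturbed in the last picture. The spool and stamp were outside that view. At hand-in the robot was clear of everything, with contact force near zero.

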